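# Thread the ring cutters onto the bar and hang them up

## Robot

A 7-joint arm with a two-finger parallel gripper is mounted at the origin on a cart in front of the work surface, level with it; the furniture and walls round the work are solid. World frame = base frame: x ahead of the robot, y to its left, z up, the work surface at z = 0. Lengths are in m, angles in degrees, forces in N, time in s.
With the tool pointing down it reaches from about 0.425 to 0.875 m from the base axis. Payload 4.7 kg.
Tool frame: the origin (TCP) lies at the very end of the fingers, on their centre line; the grasp point (between the pads) lies 19 mm behind it; y points along the fingers, z is the direction in which the jaws open and shut, and the axes are right-handed (so a half turn about y gives the same grasp; the last joint's range is limited). The gripper opens to 87 mm and grips with 3 to 60 N. Pads are 19 mm wide; open, the fingers measure 117 mm over their backs; the gripper's body (75 mm by 190 mm) begins 51 mm behind the grasp point.
Start: joints at [-68.807, 18.392, -4.016, 83.108, 1.295, 78.541, -3.26], TCP at [0.226, 0.609, 0.223] pointing down, gripper open.
Joint ranges: [-163.93, 163.93], [-17.29, 119.83], [-79.2, 71.16], [3.27, 140.29], [-89.18, 269.18], [5.43, 117.66], [-154.24, 154.24]. Speed limits (degrees/s): [147.25, 147.25, 180, 180, 180, 180, 180].

## Interface

Orientations are given as [roll, pitch, yaw] about the fixed x, y, z axes, in that order (R = Rz(yaw) Ry(pitch) Rx(roll)).
In Python, from cell import env gives the robot as it stands.
- The arm moves only by the shell command python3 -m pendant 'ROWS' [FORCE]. ROWS is JSON, one flat list of numbers, 7 for each row, row after row: the shift along the world's x, y, z in units of 40 mm (1.0 is 40 mm), then the turn, a rotation vector about the world's x, y, z in units of 10 degrees (1.0 is 10 degrees), then the finger opening in mm, from 0 to 87. In form: [x, y, z, wx, wy, wz, jaw, x, y, z, wx, wy, wz, jaw, ...]. A call has 1 to 10 rows; each row shifts and turns the commanded pose from where the row before left it; what a row does not reach is not made up. A row lasts 1/8 s, in which the tool goes at most 62.5 mm and 10.7 degrees, less where a joint would pass 70% of its speed; a pose out of reach is approached as far as the arm can. A call is refused whole if a number of a shift passes 1 or a number of a turn 1, either way. A call with a gripper value outside its range is refused whole. The fingers move at their own pace and stop on an object; FORCE is the grip in N (left out, the last holds). Time passes only in rows, so rows that do not move let the fingers close. It gives the time, the measured TCP pose, the force and the opening at its end, in the units of the state.
- env.get_obs(): the state, without advancing time (a new reading comes with each control period).
- env.read_camera(name): name is "side" or "top" or "wrist"; returns a dict with "image" (420x560x3 uint8, red, green, blue), "fx", "fy", "cx", "cy" (pixels), "k1" (the pictures are not rectified: a ray, as slopes to the right and down, at radius r is drawn at 1 + k1 r^2 times it, then the intrinsics apply), "cam_to_world" (4x4, takes a point from camera to world coordinates). Camera axes: x right, y up, looking along -z (the intrinsics and any distortion apply to the point x, -y, -z); pixel columns grow to the right and rows downward; lengths in m; the calibration is good to about 2 mm. A picture is of the moment at which its call begins. There is no depth.
- env.sign_off(): hands the job in, once; it reports no verdict.
The state is a dict: "time_s": time; "qpos": joint angles; "joint_velocities": joint speeds; "effort": joint torques, N m; "tool_pos": TCP position; "tool_rot": TCP orientation; "force": force on the tool from outside, world axes, zero at the start; "wrist_torque": the same for the moment, N m; "grip_width": finger opening in m.
Only numpy, scipy, OpenCV 4.12 (cv2) and the standard library are available. Lean on these libraries where they do the work, as an engineer would, in place of code of your own. Each camera call takes 0.05 s, during which the arm holds its last target.

## Task

Take the steel bar by its upright wooden grip from the forked stand, slide it through all three tin ring cutters standing in the draining cradle, and lift them out together as one stack. Then hang the bar back on the stand, lying in both forks with all three rings hanging on it between the two posts, and let go. Do not drop a ring, and leave the other things on the worktop where they are.

Things in the scene. Friction and masses are not known exactly. Their poses are not given: they have to be found in the camera images.
- cradle: Low fixed pale-wood draining cradle, 96 x 56 mm, holding the three tin rings on edge side by side in a row. Origin: centre of its underside, on the worktop. x axis: along the row and the rings' axes. Put the bar in from the -x end (the robot's right). Rails carry the rings 22 mm up; end lips at x = -45 and +45 mm are 34 mm high, 7 mm thick.
- thread_point (a point): Point over the middle of the cradle, 50 mm above the worktop, on the line of the row (x axis along it). A bar held level with its axis on this line, within 6 mm, passes over the lips and through all three rings. The rings end 40 mm either side of it.
- stand: Fixed pale-wood hanging stand: base 124 x 40 x 12 mm, two forked posts at x = -50 and +50 mm, each 10 mm thick, 30 mm wide. Origin: centre of the base's underside, on the worktop; x axis through the two forks. Notches are open at the top, 13 mm wide at the floor (71 mm up), about 25 mm at the prong tops (86 mm up). At the start the bare bar lies here, grip beyond the -x post.
- stand_seat (a point): Point between the two forks, 75.5 mm above the worktop, x axis along the fork line: where the middle of the bar (bar_mid) belongs when it lies in both notches. Rings on the bar clear the prong tops when the bar is 65 mm or more above this point, and fit between the posts. A wall shelf runs 0.58 m above the worktop from about x 0.68 on: do not lift the arm needlessly high here.
- bar_mid (a point): Point on the axis of the loose bar, mid-way between the places that lie in the two forks. The bar is 9 x 9 mm square steel, level, 130 g in all, with an upright wooden grip at one end. x axis: along the bar towards the free tip (66 mm ahead); z up along the grip, whose block is centred 88 mm behind.
- bar_grip (a point): Centre of the grasping zone of the bar's wooden grip: 88 mm behind bar_mid, 40 mm above the bar's axis. The block is 16 mm thick along the bar (x), 26 mm wide across (y), from 26 mm below to 58 mm above the axis. Pinch it from above, best across the 16 mm (fingers closing along the bar); the near post's face is 25 mm ahead of the block and its prongs end 30 mm below this point.
- bar_tip (a point): Free tip of the bar, on its axis, 66 mm ahead of bar_mid.
- brown_jug: Large fixed stoneware jug, 0.5 m tall, about 0.18 m in radius at the belly; its origin is under its centre. An obstacle on the right.
- pitcher_pump: Fixed iron hand pump on a board to the left of the work, an obstacle 0.65 m tall. Its column stands at about x 0.57, y 0.20; its lever slopes from there, 0.58 m up, down towards the robot to about x 0.36, y 0.14 at worktop height. The spout sticks out to the left, 0.2 m up.
- ring_a_center (a point): Centre (on the axis, half-way through) of one of the two larger plain tin ring cutters: a thin open ring 62 mm across, 23 mm long along its axis, free bore at least 51 mm. It stands on edge in the cradle, its centre about 50 mm above the worktop; z axis: the ring's axis. The three rings stand 27 mm apart in any order. On the bar its centre hangs about 25 mm below the bar's axis.
- ring_b_center (a point): Centre (on the axis, half-way through) of the other of the two larger plain tin ring cutters: a thin open ring 62 mm across, 23 mm long along its axis, free bore at least 51 mm. It stands on edge in the cradle, its centre about 50 mm above the worktop; z axis: the ring's axis. The three rings stand 27 mm apart in any order. On the bar its centre hangs about 25 mm below the bar's axis.
- ring_small_center (a point): Centre (on the axis, half-way through) of the small plain tin ring cutter: a thin open ring 54 mm across, 25 mm long along its axis, free bore at least 43 mm. It stands on edge in the cradle, its centre about 45 mm above the worktop; z axis: the ring's axis. The three rings stand 27 mm apart in any order. On the bar its centre hangs about 21 mm below the bar's axis.
- pepper_shaker_center (a point): Centre (half-way up) of a bystander: tin pepper shaker, 46 mm across, 82 mm tall, standing loose on the worktop. Not to be moved.
- butter_stamp_center (a point): Centre (half-way up) of a bystander: turned wooden butter stamp with a knob, 64 mm across, 66 mm tall, standing loose on the worktop. Not to be moved.
- mustard_pot_center (a point): Centre (half-way up) of a bystander: stoneware mustard pot with lid, 64 mm across, 80 mm tall, standing loose on the worktop. Not to be moved.
Not all that is in view belongs to the job. What is shaped like the part that bears ring_small_center but blue is not meant.

How it is judged:
By the outcome, as a careful person would: the job done as asked, in the order asked, and still so for the second after the job is handed in, with the robot touching nothing.
It also fails if it takes over 58 s, if anything falls off the work surface, if the arm or the gripper's body presses on something with over 40 N, if the wrist force passes 120 N, or if a joint passes its speed limit or range.

## Working session

There is one attempt and no reset: what is moved stays moved. The work goes in short steps, Python scripts to look and compute and a shell command to move; the robot and the scene stay as the last step left them, time stands still between calls to the robot, and variables do not carry over. Pictures are saved under pics/ and viewed, and the job is handed in when it is done.

```bash
ls; mkdir -p pics
python3 - <<'E'
from cell import env
import cv2,json
o=env.get_obs()
print({k:o[k] for k in('time_s','tool_pos','tool_rot','grip_width','force')})
for n in('side','top','wrist'):
    c=env.read_camera(n); cv2.imwrite(f'pics/{n}0.png',c['image'][:,:,::-1]); print(n,c['fx'],c['fy'],c['cx'],c['cy'],c['k1'],c['cam_to_world'])
E
```

```text
pics
{'time_s': 0.0, 'tool_pos': array([0.22625846, 0.60875981, 0.22146264]), 'tool_rot': array([-9.01085581e+01, -5.16834760e-03, -2.03818652e+01]), 'grip_width': 0.08735727711573313, 'force': array([ 0.07092108, -0.31417723, -0.45188305])}
side 416.7951503270871 416.7951503270871 280.90941699308786 214.60563598865133 -0.10424089331875651 [[ 0.70008551  0.36370353 -0.61449168  0.01112851]
 [-0.71374308  0.38202516 -0.58704991 -0.52331859]
 [ 0.02123916  0.84957432  0.52704115  0.57996625]
 [ 0.          0.          0.          1.        ]]
top 394.60391723599514 394.60391723599514 277.1441739965911 201.31183725164357 -0.09843609755481321 [[-9.74664759e-03  9.96297539e-01 -8.54178928e-02  4.98286521e-01]
 [-9.99951193e-01 -9.84911759e-03 -7.78288112e-04  3.48557909e-02]
 [-1.61669740e-03  8.54061382e-02  9.96344909e-01  1.24329826e+00]
 [ 0.00000000e+00  0.00000000e+00  0.00000000e+00  1.00000000e+00]]
wrist 349.3094393870034 349.3094393870034 274.7628029824053 208.32154936604195 0.013921527238416715 [[ 0.34759331 -0.90962258 -0.22752066  0.16337882]
 [ 0.93764213  0.33656304  0.08690545  0.63244715]
 [-0.00247611 -0.24354071  0.96988751  0.38308796]
 [ 0.          0.          0.          1.        ]]
```

View pics/side0.png

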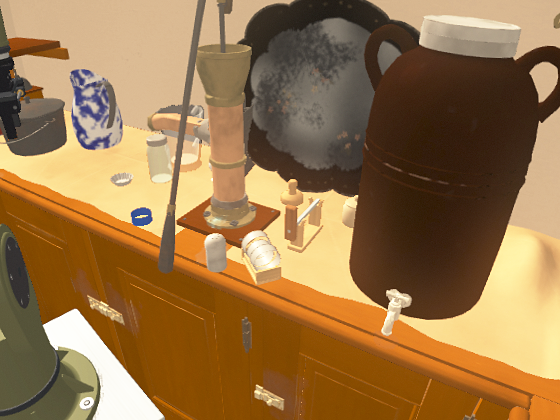

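View pics/top0.png

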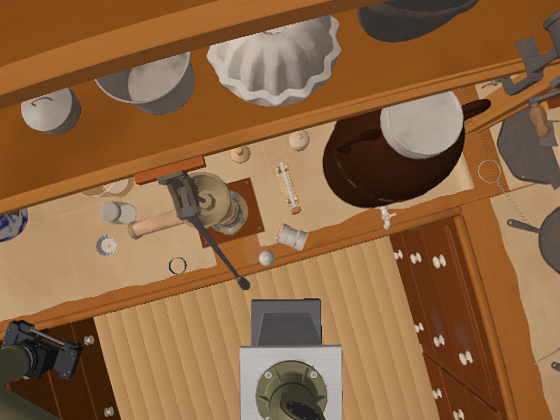

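View pics/wrist0.png

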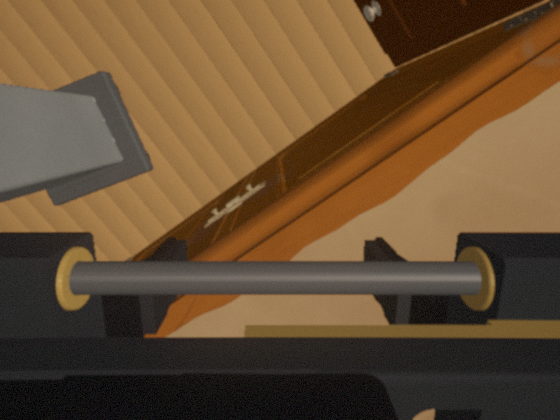

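Run:
```python
import cv2
s=cv2.imread('pics/side0.png');t=cv2.imread('pics/top0.png')
cv2.imwrite('pics/s1.png',cv2.resize(s[170:290,190:370],None,fx=4.4,fy=4.4,interpolation=cv2.INTER_CUBIC))
cv2.imwrite('pics/t1.png',cv2.resize(t[120:300,130:340],None,fx=3.3,fy=3.3,interpolation=cv2.INTER_CUBIC))
```

```text
(no output)
```

View pics/s1.png

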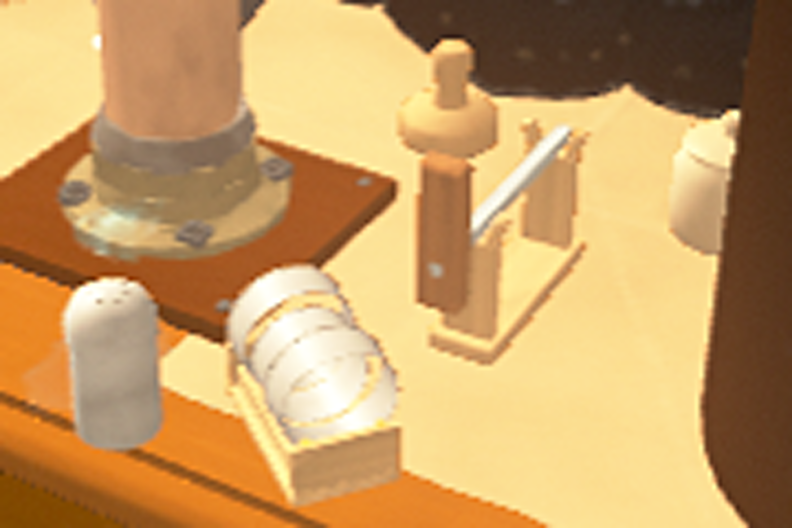

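View pics/t1.png

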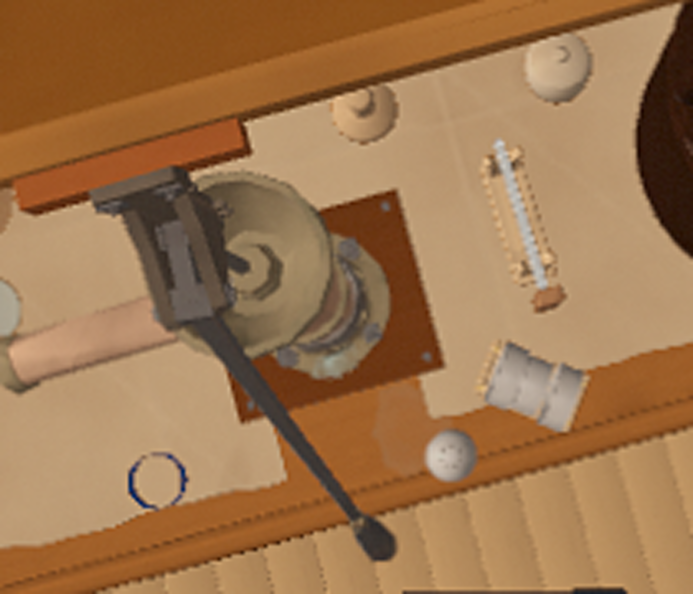

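```bash
cat > h.py <<'E'
from cell import env
import cv2,numpy as np
from scipy.spatial.transform import Rotation as Ro
def ray(c,u,v):
    d=np.array([(u-c['cx'])/c['fx'],(v-c['cy'])/c['fy']]);s=d.copy()
    for _ in range(30): s=d/(1+c['k1']*(s@s))
    M=np.array(c['cam_to_world']); r=M[:3,:3]@np.array([s[0],-s[1],-1]); return M[:3,3],r/np.linalg.norm(r)
def onz(c,u,v,z):
    o,r=ray(c,u,v); return o+r*(z-o[2])/r[2]
def px(c,P):
    M=np.array(c['cam_to_world']); p=M[:3,:3].T@(np.array(P)-M[:3,3]); s=np.array([p[0],-p[1]])/-p[2]
    s=s*(1+c['k1']*(s@s)); return s[0]*c['fx']+c['cx'],s[1]*c['fy']+c['cy']
def tri(c1,p1,c2,p2):
    o1,r1=ray(c1,*p1);o2,r2=ray(c2,*p2)
    t=np.linalg.lstsq(np.stack([r1,-r2],1),o2-o1,rcond=None)[0]
    a=o1+r1*t[0];b=o2+r2*t[1]; return (a+b)/2,np.linalg.norm(a-b)
def save(c,name,box=None,k=1):
    im=c['image'][:,:,::-1]
    if box: im=im[box[1]:box[3],box[0]:box[2]]
    cv2.imwrite('pics/'+name,cv2.resize(im,None,fx=k,fy=k,interpolation=cv2.INTER_CUBIC))
E
python3 - <<'E'
from h import *
t=env.read_camera('top');s=env.read_camera('side')
T=lambda x,y:(130+x/3.3-.35,120+y/3.3-.35)
S=lambda x,y:(190+x/4.4-.4,170+y/4.4-.4)
print('tip',onz(t,*T(499,143),.0755),tri(t,T(499,143),s,S(563,132)))
print('bar near grip',onz(t,*T(543,285),.0755))
print('griptop',onz(t,*T(548,297),.1335),tri(t,T(548,297),s,S(446,163)))
print('forks',[onz(t,*T(*p),.086) for p in((487,163),(520,152),(513,275),(554,265))])
print('cradle c -x, +x end of rings top',onz(t,*T(575,400),.081),onz(t,*T(505,362),.081))
print('ring corners',[onz(t,*T(*p),.05) for p in((502,342),(487,392),(588,377),(568,432))])
for n,p,z in(('pepper',(451,455),.082),('butter',(365,103),.066),('mustard',(560,65),.08),('leverend',(376,540),.0),('cart',(500,594),0)): print(n,onz(t,*T(*p),z))
im=t['image']
E
```

```text
tip [0.71361817 0.02349802 0.0755    ] (array([0.71303234, 0.02391069, 0.07663233]), np.float64(0.00109229018454437))
bar near grip [ 0.58389944 -0.01469487  0.0755    ]
griptop [ 0.56933025 -0.01636834  0.1335    ] (array([ 0.56995455, -0.01698201,  0.13270345]), np.float64(0.0016217481480724906))
forks [array([0.69356396, 0.03458148, 0.086     ]), array([0.70328921, 0.00479521, 0.086     ]), array([0.59233537, 0.01238542, 0.086     ]), array([ 0.60092584, -0.02430854,  0.086     ])]
cradle c -x, +x end of rings top [ 0.48065593 -0.04160285  0.081     ] [0.51505394 0.02029543 0.081     ]
ring corners [array([0.53381233, 0.02245699, 0.05      ]), array([0.48830424, 0.03663652, 0.05      ]), array([ 0.50101525, -0.05583771,  0.05      ]), array([ 0.45116373, -0.03684803,  0.05      ])]
pepper [0.43317182 0.06903188 0.082     ]
butter [0.7540293 0.1462532 0.066    ]
mustard [ 0.78438003 -0.03282613  0.08      ]
leverend [0.34899721 0.14311024 0.        ]
cart [0.29731736 0.02629873 0.        ]
```

```bash
python3 -m pendant '[-0.32,-0.86,0.92,0,0,0,87,-0.32,-0.86,0.92,0,0,0,87,-0.32,-0.86,0.92,0,0,0,87,-0.32,-0.86,0.92,0,0,0,87,-0.32,-0.86,0.92,0,0,0,87,-0.32,-0.86,0.92,0,0,0,87]' 40
python3 - <<'E'
from h import *
print(env.get_obs()['qpos'])
t=env.read_camera('top');save(t,'t2.png')
for u,v,z in((422,125,.5),(388,205,.2),(388,225,.2),(325,180,.25)): print(onz(t,u,v,z))
E
```

```text
time_s: 1.0
tool_pos: [0.1492, 0.4015, 0.4447]
tool_rot: [-90.0, -0.0, -20.4]
force: [0.5, 0.0, 0.8]
grip_width: 0.0869
[-67.86096736  -9.13279744  -4.44119143  87.65516147  -0.71106362
 101.41461329  -2.77513705]
[ 0.7090289  -0.24937373  0.5       ]
[ 0.57491433 -0.26035483  0.2       ]
[ 0.52155929 -0.25865089  0.2       ]
[ 0.63661422 -0.08654833  0.25      ]
```

View pics/t2.png

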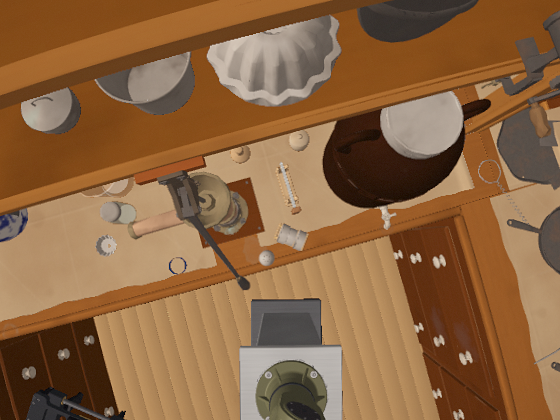

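Run:
```python
import numpy as np
a=np.radians(69.6-7*np.arange(11));p=.43*np.stack([np.cos(a),np.sin(a)],1)
print(np.round(np.diff(p,axis=0)/.04,2).tolist(),p[0],p[-1])
```

```text
[[1.2, -0.53], [1.13, -0.67], [1.04, -0.81], [0.93, -0.93], [0.81, -1.03], [0.68, -1.12], [0.54, -1.2], [0.39, -1.25], [0.23, -1.29], [0.07, -1.31]] [0.14988598 0.40303126] [ 0.42998952 -0.00300194]
```

Run:
```python
import numpy as np
a=np.radians(69.6-5*np.arange(15));p=.43*np.stack([np.cos(a),np.sin(a)],1)
print(np.round(np.diff(p,axis=0)/.04,2).tolist(),p[0],p[-1])
```

```text
[[0.86, -0.36], [0.83, -0.44], [0.79, -0.51], [0.74, -0.58], [0.69, -0.64], [0.63, -0.7], [0.57, -0.75], [0.5, -0.79], [0.43, -0.83], [0.35, -0.87], [0.28, -0.9], [0.2, -0.92], [0.12, -0.93], [0.03, -0.94]] [0.14988598 0.40303126] [ 0.42998952 -0.00300194]
```

```bash
python3 -m pendant '[0.86,-0.36,0,0,0,-0.5,87,0.83,-0.44,0,0,0,-0.5,87,0.79,-0.51,0,0,0,-0.5,87,0.74,-0.58,0,0,0,-0.5,87,0.69,-0.64,0,0,0,-0.5,87,0.63,-0.70,0,0,0,-0.5,87]'
python3 - <<'E'
from h import *
print(env.get_obs()['qpos'])
t=env.read_camera('top');save(t,'t3.png')
t=env.read_camera('side');save(t,'s3.png')
E
```

```text
time_s: 1.8
tool_pos: [0.3322, 0.2728, 0.4431]
tool_rot: [-90.0, -0.0, -50.6]
force: [0.3, 0.0, -0.1]
grip_width: 0.0866
[-55.02022234  -9.73369165  10.03352893  88.16552732   1.73013345
 101.41262577  -5.33993629]
```

View pics/t3.png

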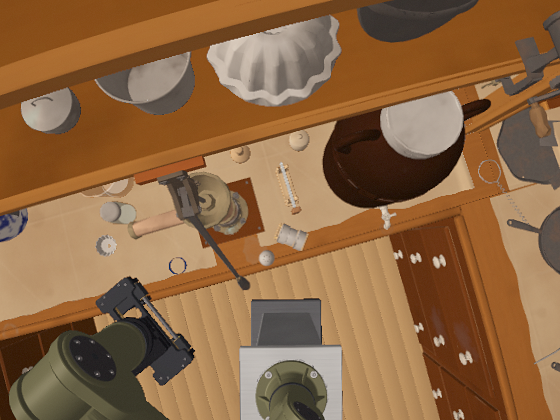

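View pics/s3.png

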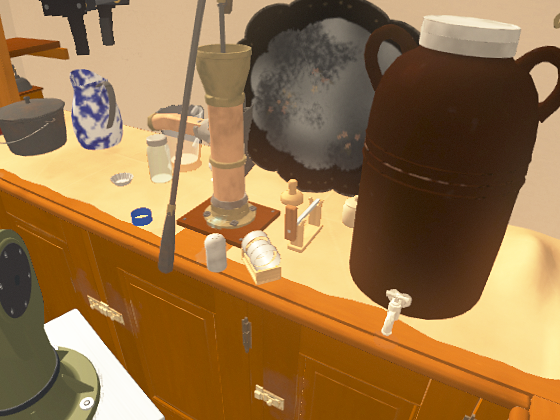

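```bash
python3 -m pendant '[0.57,-0.75,0,0,0,-0.5,87,0.5,-0.79,0,0,0,-0.5,87,0.43,-0.83,0,0,0,-0.5,87,0.35,-0.87,0,0,0,-0.4,87]'
python3 - <<'E'
from h import *
print(env.get_obs()['qpos'])
t=env.read_camera('top');save(t,'t4.png')
t=env.read_camera('side');save(t,'s4.png')
E
```

```text
time_s: 2.4
tool_pos: [0.4056, 0.1437, 0.4432]
tool_rot: [-90.0, 0.0, -69.4]
force: [-0.5, 1.3, 0.5]
grip_width: 0.0867
[-46.74005034 -10.65882714  19.46891583  88.42491062   3.60754474
 101.60756139  -6.29714152]
```

View pics/t4.png

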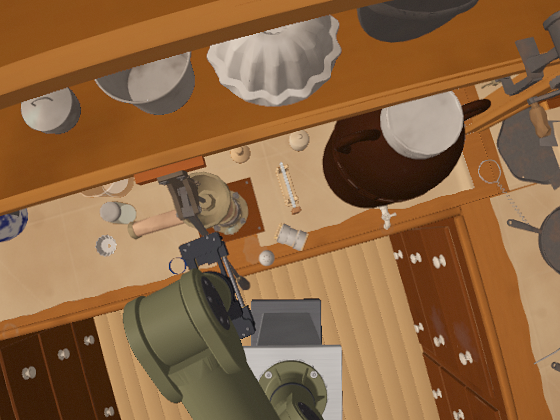

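View pics/s4.png

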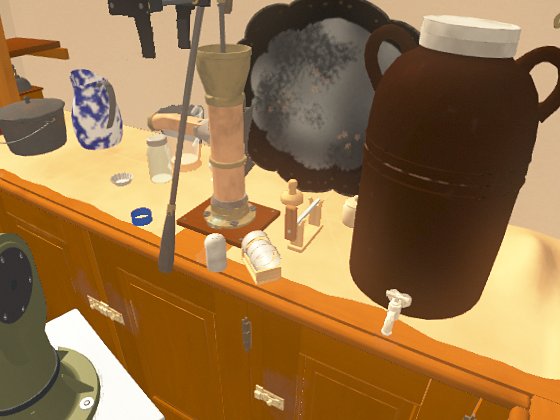

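```bash
python3 -m pendant '[0.1,-0.9,0,0,0,-0.3,70,0.15,-0.9,0,0,0,-0.2,60,0.15,-0.95,0,0,0,0,60,0.2,-0.94,0,0,0,0,60]'
python3 - <<'E'
from h import *
print(env.get_obs()['qpos'])
t=env.read_camera('top');save(t,'t5.png')
t=env.read_camera('wrist');save(t,'w5.png')
E
```

```text
time_s: 3.0
tool_pos: [0.4291, -0.0048, 0.4435]
tool_rot: [-90.0, 0.0, -74.3]
force: [1.0, -0.4, -0.2]
grip_width: 0.0615
[-40.30595096 -12.62453776  29.94742423  88.83369226   6.38764407
 102.0393157    6.03977944]
```

View pics/t5.png

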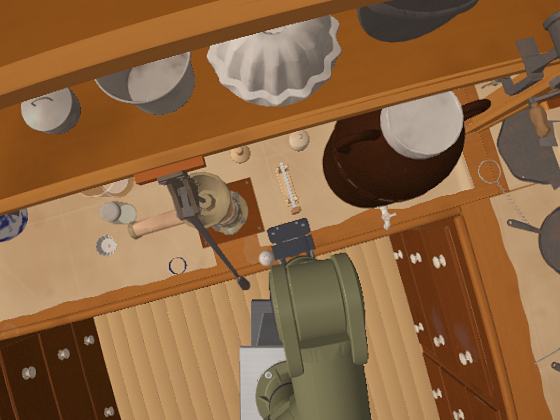

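View pics/w5.png

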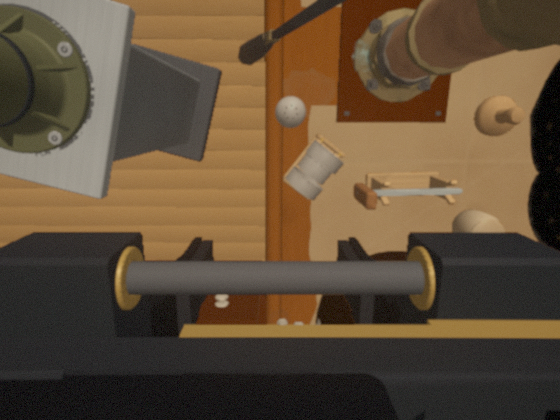

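Run:
```python
from h import *
t=env.read_camera('wrist');save(t,'w6.png',(275,120,475,220),4)
```

```text
(no output)
```

View pics/w6.png

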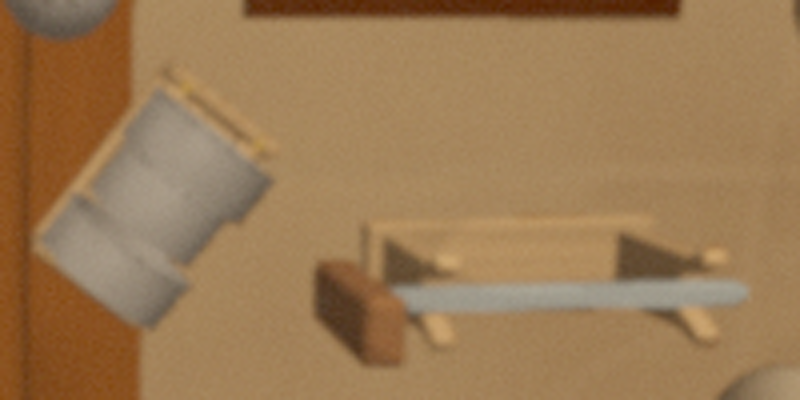

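Run:
```python
from h import *
t=env.read_camera('wrist')
W=lambda x,y:(275+x/4-.4,120+y/4-.4)
a=onz(t,*W(746,292),.0755);b=onz(t,*W(405,298),.0755)
g=onz(t,*W(385,326),.1335)
print('tip',a,'b',b,'grip',g)
d=(a-b)[:2];print('bar ang',np.degrees(np.arctan2(d[1],d[0])), 'grip-tip',np.degrees(np.arctan2(*(a-g)[1::-1])),np.linalg.norm((a-g)[:2]))
print([onz(t,*W(*p),.1335) for p in((368,290),(402,290),(402,362),(368,362))])
# rings top line: z=.081
for n,p,z in(('rail L top far',(165,70),.034),('lip far R',(272,152),.034),('lip near',(38,240),.034)): print(n,onz(t,*W(*p),z))
print('ringsil',[onz(t,*W(*p),.05) for p in((150,92),(272,180),(42,240),(150,328))])
# fork prong tops z=.086
F=[onz(t,*W(*p),.086) for p in((450,262),(440,338),(715,256),(705,336))]
for f in F: print('prong',f)
n=(F[0]+F[1])/2;f=(F[2]+F[3])/2;print('stand mid',(n+f)/2,np.degrees(np.arctan2(*(f-n)[1::-1])),np.linalg.norm(f-n))
```

```text
tip [0.71633026 0.0308145  0.0755    ] b [ 0.59085195 -0.00616561  0.0755    ] grip [ 0.56773431 -0.01028615  0.1335    ]
bar ang 16.420938853422914 grip-tip 15.461087521549196 0.15417528331067973
[array([5.57912076e-01, 1.74176236e-04, 1.33500000e-01]), array([0.56916083, 0.00327146, 0.1335    ]), array([ 0.57767936, -0.02088128,  0.1335    ]), array([ 0.56628627, -0.02402257,  0.1335    ])]
rail L top far [0.4811895  0.05137993 0.034     ]
lip far R [0.53270972 0.03167925 0.034     ]
lip near [ 0.45086431 -0.02833229  0.034     ]
ringsil [array([0.47603175, 0.04195866, 0.05      ]), array([0.53273327, 0.02191227, 0.05      ]), array([ 0.45127778, -0.02547916,  0.05      ]), array([ 0.50361406, -0.04864   ,  0.05      ])]
prong [0.5989486  0.01266813 0.086     ]
prong [ 0.60532378 -0.01607179  0.086     ]
prong [0.69373715 0.04109503 0.086     ]
prong [0.70199807 0.01137787 0.086     ]
stand mid [0.6500019  0.01226731 0.086     ] 16.26937071445392 0.09972488760205665
```

```bash
python3 -m pendant '[0.7,-0.05,-0.95,0,0,0,60,0.7,-0.05,-0.95,0,0,0,60,0.7,-0.05,-0.95,0,0,0,60,0.7,-0.05,-0.95,0,0,0,60,0.7,-0.05,-0.9,0,0,0,60,0,0,0,0,0,0,50]'
python3 - <<'E'
from h import *
print(env.get_obs()['qpos'])
t=env.read_camera('wrist');save(t,'w7.png')
s=env.read_camera('side');save(s,'s7.png',(190,120,370,290),3.5)
print(px(t,(.569,-.0135,.1335)),px(t,(.569+.154*.963,-.0135+.154*.27,.0755)))
E
```

```text
time_s: 3.95
tool_pos: [0.5681, -0.0115, 0.2512]
tool_rot: [-90.4, -0.0, -74.2]
force: [-0.8, 0.0, -0.3]
grip_width: 0.0561
[-36.22340344   8.89613867  38.93198237  93.53288907  -5.50964392
  79.98991903  19.12303655]
(np.float64(277.3532805890753), np.float64(206.68428571428132)) (np.float64(434.81459389465556), np.float64(193.12755082801092))
```

View pics/w7.png

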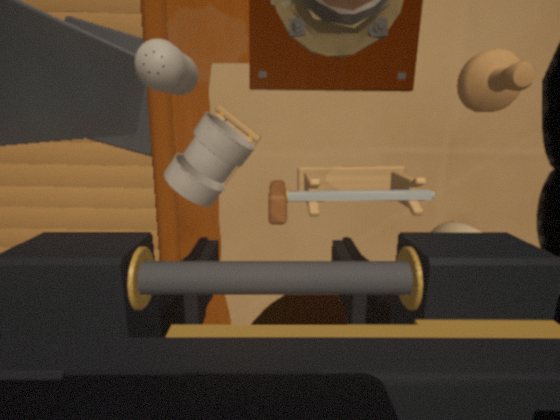

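View pics/s7.png

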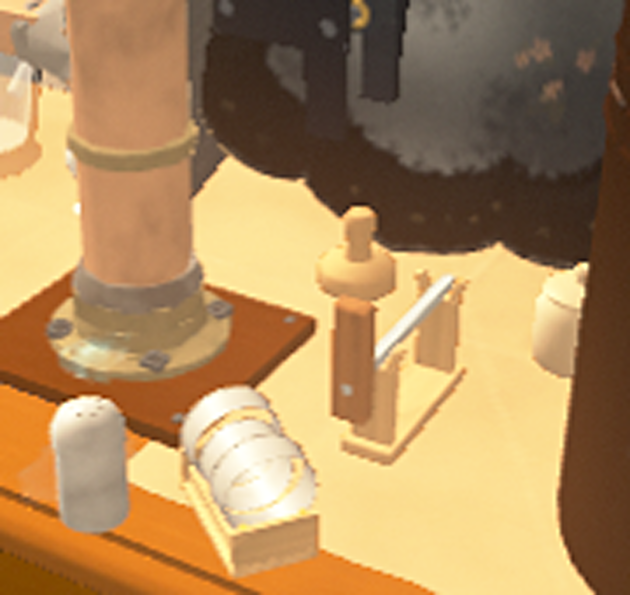

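Run:
```python
from h import *
t=env.read_camera('wrist');save(t,'w8.png',(155,100,445,225),2.75)
save(t,'w8b.png',(260,165,330,230),8)
```

```text
(no output)
```

View pics/w8.png

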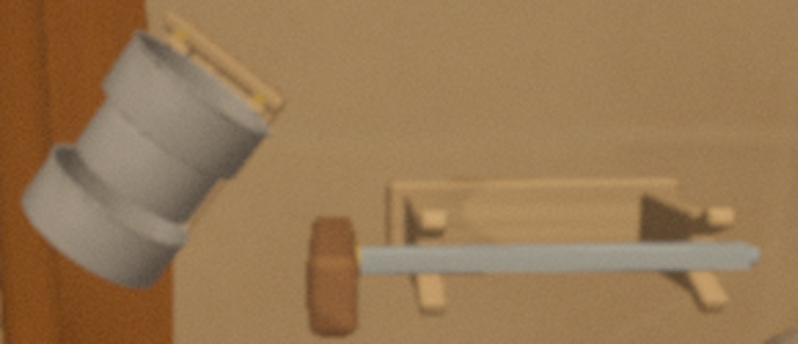

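View pics/w8b.png

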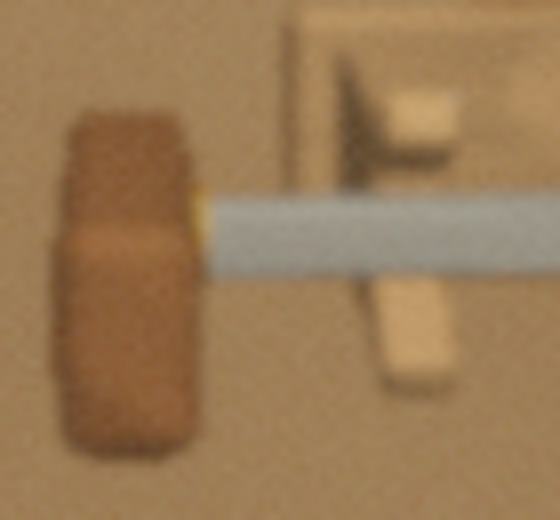

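Run:
```python
from h import *
t=env.read_camera('wrist');o=env.get_obs();print(o['tool_pos'],o['tool_rot'])
W=lambda x,y:(155+x/2.75-.35,100+y/2.75-.35)
V=lambda x,y:(260+x/8-.45,165+y/8-.45)
g=onz(t,*V(130,343),.1335);a=onz(t,*W(758,256),.0755);b=onz(t,*W(370,260),.0755)
print('grip',g,'tip',a,np.linalg.norm((a-g)[:2]),np.degrees(np.arctan2(*(a-g)[1::-1])),np.degrees(np.arctan2(*(a-b)[1::-1])))
F=[onz(t,*W(*p),.086) for p in((433,220),(431,300),(720,217),(713,298))]
n=(F[0]+F[1])/2;f=(F[2]+F[3])/2;print('stand mid',(n+f)/2,np.degrees(np.arctan2(*(f-n)[1::-1])),np.linalg.norm(f-n))
# cradle: far lip corners top z .034; ring silhouettes
L=[onz(t,*W(*p),.034) for p in((168,13),(283,103))];print('far lip outer',L,np.linalg.norm(L[0]-L[1]),'mid',(L[0]+L[1])/2)
# near edges of large ring (near): ends of its silhouette
R=[onz(t,*W(*p),.05) for p in((22,195),(60,145),(135,287),(187,237),(103,90),(137,33),(235,178),(268,128))]
for r in R: print(r)
```

```text
[ 0.5694116  -0.01279531  0.25690069] [-8.98726812e+01  2.61179135e-02 -7.43199153e+01]
grip [ 0.57033329 -0.01641162  0.1335    ] tip [0.71861953 0.02604932 0.0755    ] 0.15424571581280003 15.978769318060456 16.315801554536428
stand mid [0.65170648 0.0082736  0.086     ] 16.224336081138265 0.09998169437684397
far lip outer [array([0.48618673, 0.05031527, 0.034     ]), array([0.53728491, 0.02969177, 0.034     ])] 0.055103107074528965 mid [0.51173582 0.04000352 0.034     ]
[ 0.45046811 -0.03007052  0.05      ]
[ 0.4605754  -0.00745891  0.05      ]
[ 0.5002312  -0.05374387  0.05      ]
[ 0.51518542 -0.02879799  0.05      ]
[0.47185272 0.01689136 0.05      ]
[0.47949426 0.04036891 0.05      ]
[ 0.52744494 -0.00155248  0.05      ]
[0.53476633 0.02011511 0.05      ]
```

```bash
python3 -m pendant '[0,-0.05,-0.9,0,0,0.05,50,0,-0.05,-0.9,0,0,0,50,0,0,0,0,0,0,50,0,0,0,0,0,0,50]'
python3 - <<'E'
from h import *
o=env.get_obs();print(o['tool_pos'],o['tool_rot'])
t=env.read_camera('wrist');save(t,'w9.png')
for _ in range(3):
    env.read_camera('top');o=env.get_obs();print(o['tool_pos'],o['tool_rot'])
E
```

```text
time_s: 4.65
tool_pos: [0.5703, -0.0172, 0.1858]
tool_rot: [-89.8, 0.0, -73.9]
force: [-0.3, -1.1, 0.8]
grip_width: 0.0498
[ 0.570293   -0.01715965  0.18577116] [-8.97948855e+01  3.18415301e-03 -7.38618174e+01]
[ 0.57055684 -0.01728594  0.1857812 ] [-8.97712114e+01 -1.06912623e-02 -7.38668544e+01]
[ 0.57042128 -0.01731583  0.18545572] [-8.97976794e+01 -1.23225776e-02 -7.38667690e+01]
[ 0.57022062 -0.0173825   0.18508801] [-8.98324695e+01 -1.23879113e-02 -7.38730127e+01]
```

View pics/w9.png

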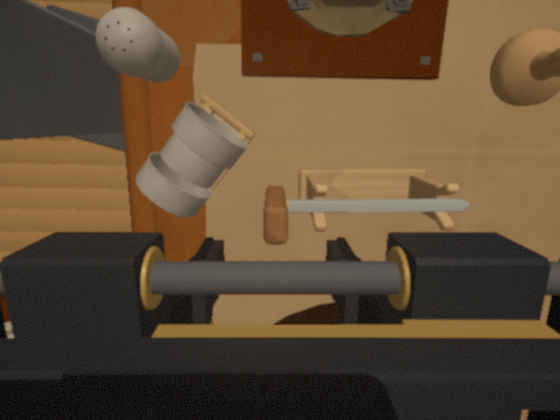

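Run:
```python
from h import *
t=env.read_camera('wrist');save(t,'w10.png',(250,170,320,250),7)
print(px(t,(.5703,-.0164,.1335)),px(t,(.5703,-.0034,.1335)))
```

```text
(np.float64(276.61444021866015), np.float64(226.88057735129217)) (np.float64(282.397870172377), np.float64(207.87762898725748))
```

View pics/w10.png

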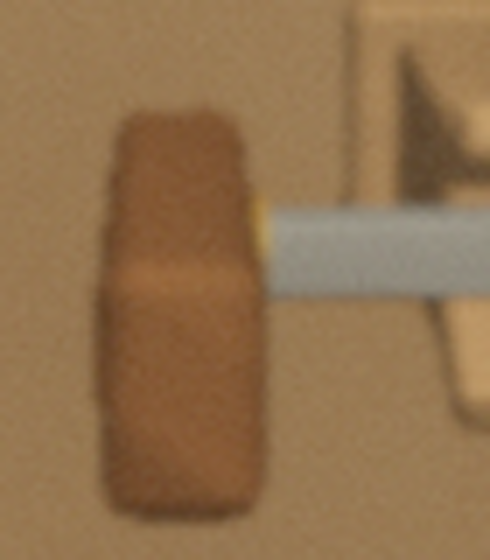

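```bash
python3 -m pendant '[0,0.03,-0.72,0,0,0,50,0,0,-0.72,0,0,0,50,0,0,-0.72,0,0,0,50,0,0,0,0,0,0,50,0,0,0,0,0,0,10,0,0,0,0,0,0,10,0,0,0,0,0,0,10,0,0,0,0,0,0,10]' 45
python3 - <<'E'
from h import *
s=env.read_camera('side');save(s,'s11.png',(190,120,370,290),3.5)
E
```

```text
time_s: 5.9
tool_pos: [0.5696, -0.0162, 0.0975]
tool_rot: [-89.9, -0.0, -73.9]
force: [-0.0, 0.5, 0.0]
grip_width: 0.018
```

View pics/s11.png

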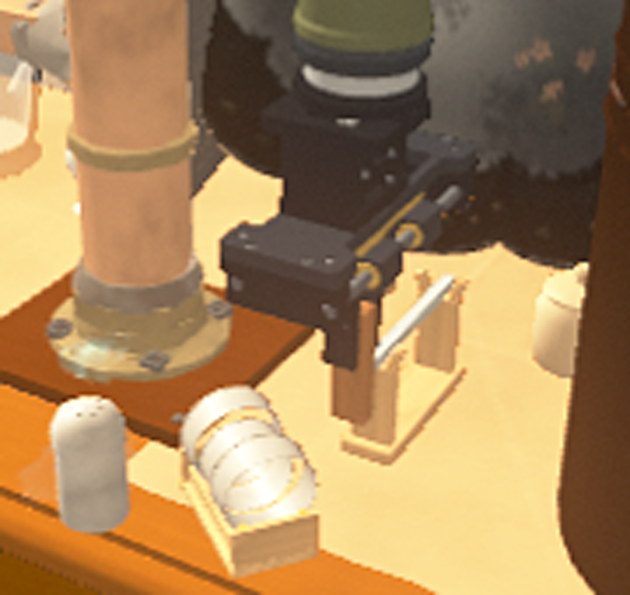

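```bash
python3 -m pendant '[0,0,0,0,0,0,10,0,0,0.5,0,0,0,10,0,0,0.8,0,0,0,10,0,0,0.8,0,0,0,10,0,0,0.5,0,0,0,10,0,0,0,0,0,0,10]' 45
python3 - <<'E'
from h import *
s=env.read_camera('side');save(s,'s12.png',(190,120,370,290),3.5)
t=env.read_camera('wrist');save(t,'w12.png')
E
```

```text
time_s: 6.7
tool_pos: [0.5704, -0.0166, 0.2034]
tool_rot: [-89.8, -0.0, -73.9]
force: [-0.3, 1.4, -1.1]
grip_width: 0.0157
```

View pics/s12.png

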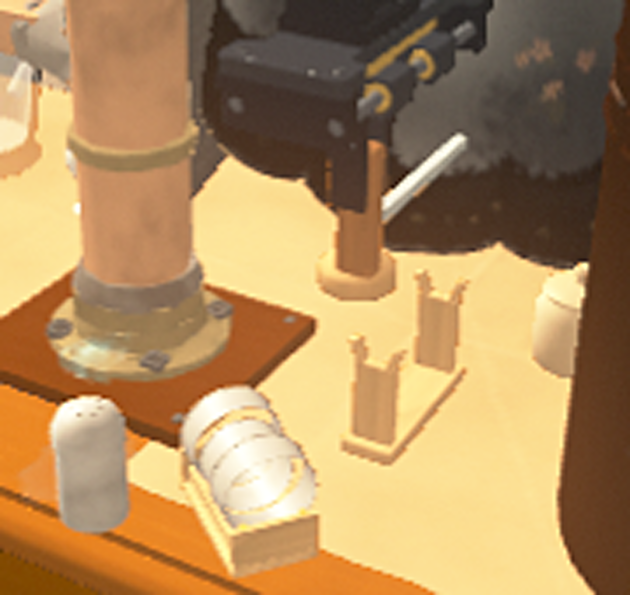

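View pics/w12.png

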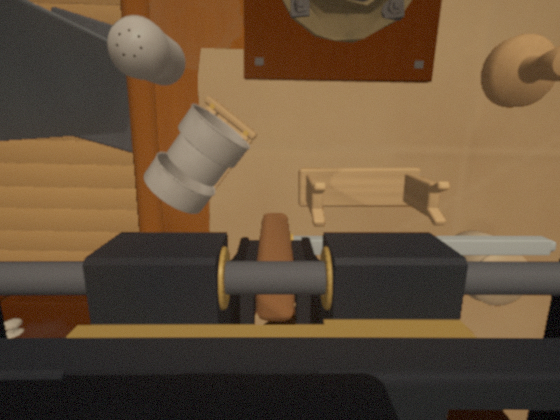

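```bash
python3 -m pendant '[-0.5,-0.6,0,0,0,0.7,10,-0.7,-0.78,0,0,0,0.87,10,-0.7,-0.78,0,0,0,0.88,10,-0.7,-0.78,0,0,0,0.88,10,-0.7,-0.78,0,0,0,0.88,10,-0.75,-0.96,0,0,0,0.88,10,0,0,0,0,0,0,10,0,0,0,0,0,0,10]' 45
python3 - <<'E'
from h import *
o=env.get_obs();print(o['qpos'],o['tool_pos'],o['tool_rot'])
s=env.read_camera('side');save(s,'s13.png',(150,100,370,290),3.5)
t=env.read_camera('wrist');save(t,'w13.png')
t=env.read_camera('top');save(t,'t13.png',(180,130,380,290),4)
E
```

```text
time_s: 7.8
tool_pos: [0.4071, -0.2028, 0.2004]
tool_rot: [-90.0, 0.1, -23.0]
force: [-0.6, 0.2, -1.2]
grip_width: 0.0154
[-26.8151865   -9.36831859  46.16571581 112.55436592   6.97764249
  74.12596424  84.01437054] [ 0.407098   -0.20279038  0.20036865] [-8.99705871e+01  5.13504013e-02 -2.30285839e+01]
```

View pics/s13.png

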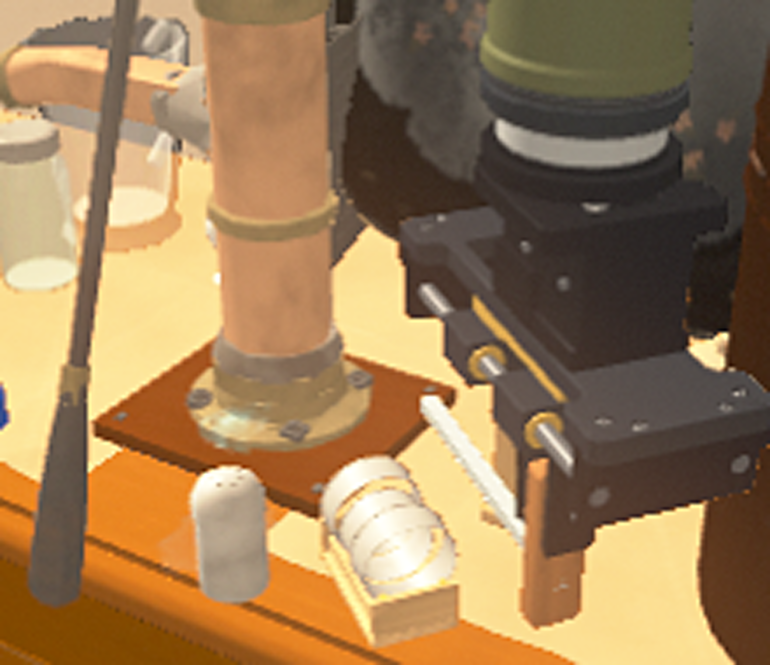

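View pics/w13.png

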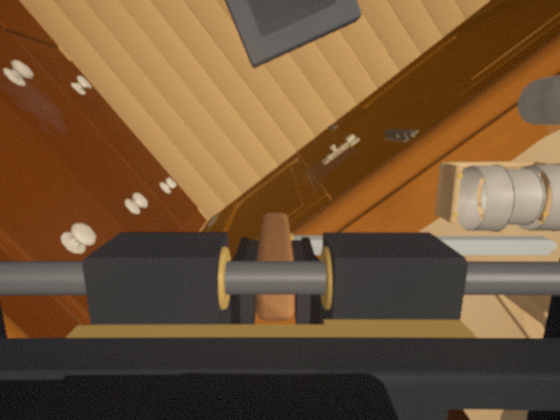

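View pics/t13.png

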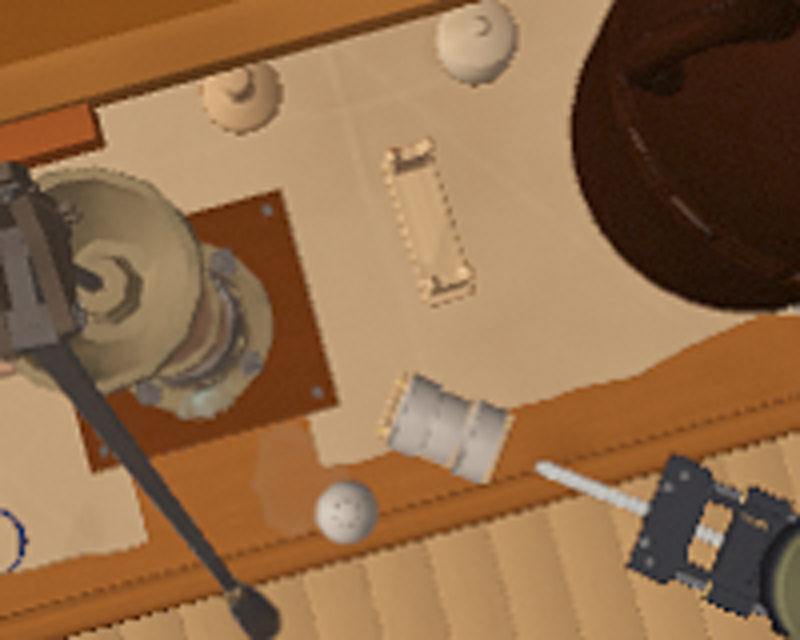

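Run:
```python
from h import *
t=env.read_camera('wrist');save(t,'w14.png',(420,140,560,270),5.5)
t=env.read_camera('top');save(t,'t14.png',(265,210,345,270),9)
```

```text
(no output)
```

View pics/w14.png

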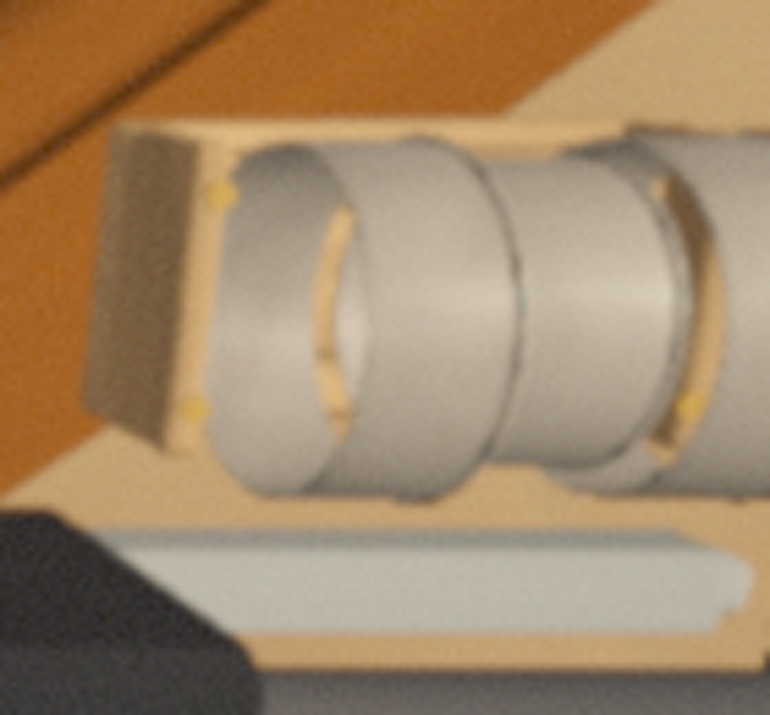

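View pics/t14.png

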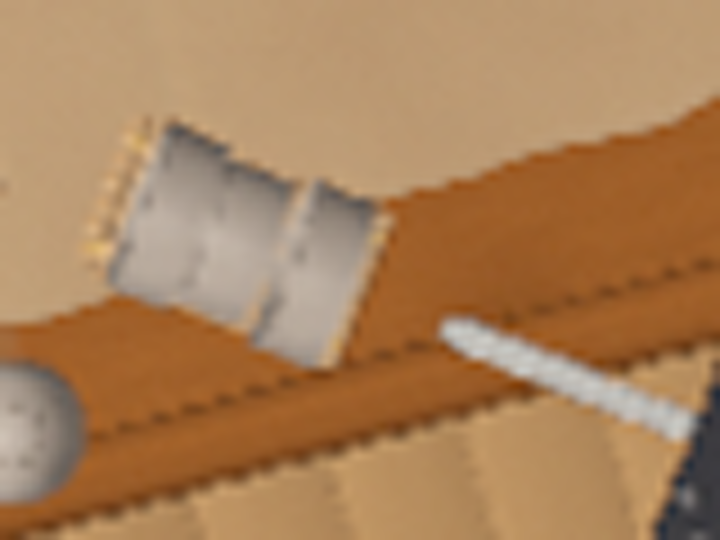

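Run:
```python
from h import *
o=env.get_obs();print(o['tool_pos'],o['tool_rot'])
t=env.read_camera('wrist');T=env.read_camera('top')
W=lambda x,y:(420+x/5.5-.4,140+y/5.5-.4)
Q=lambda x,y:(265+x/9-.45,210+y/9-.45)
A=onz(t,*W(198,138),.034);B=onz(t,*W(166,448),.034);m=(A+B)/2
d=(A-B)[:2];n=np.array([d[1],-d[0]]);n/=np.linalg.norm(n);n*=np.sign(n[1])
print('near lip',A,B,np.linalg.norm(d),'ang',np.degrees(np.arctan2(n[1],n[0])),'centre',m[:2]+n*.0485)
# near ring front rim: top/bottom extents in image => silhouette left/right, z~.05
r1=onz(t,*W(280,148),.05);r2=onz(t,*W(280,495),.05);print('near ring sil',r1,r2,np.linalg.norm(r1-r2),(r1+r2)/2)
# top cam
c=[onz(T,*Q(*p),.05) for p in((170,122),(110,285),(388,208),(330,368))]
print('top ring corners',c); e1=(c[0]+c[1])/2;e2=(c[2]+c[3])/2;print('mid',(e1+e2)/2,np.degrees(np.arctan2(*(e1-e2)[1::-1])),np.linalg.norm(e1-e2))
L=[onz(T,*Q(*p),.034) for p in((140,118),(90,258),(393,215),(340,368))]
e1=(L[0]+L[1])/2;e2=(L[2]+L[3])/2;print('lips mid',(e1+e2)/2,np.degrees(np.arctan2(*(e1-e2)[1::-1])),np.linalg.norm(e1-e2),L)
zb=o['tool_pos'][2]-.022
b1=onz(T,*Q(447,332),zb);b2=onz(T,*Q(690,425),zb);print('bar top cam tip',b1,np.degrees(np.arctan2(*(b1-b2)[1::-1])))
w1=onz(t,*W(750,585),zb);w2=onz(t,*W(240,585),zb);print('bar wrist tip',w1,np.degrees(np.arctan2(*(w1-w2)[1::-1])))
```

```text
[ 0.40764804 -0.20271406  0.20075388] [-9.00466081e+01  2.83371545e-02 -2.28977783e+01]
near lip [ 0.44829888 -0.03676267  0.034     ] [ 0.49933629 -0.05688183  0.034     ] 0.054859810206173955 ang 68.48543480924701 centre [ 0.49160437 -0.00170152]
near ring sil [ 0.45000833 -0.03189359  0.05      ] [ 0.50728588 -0.04736416  0.05      ] 0.05933005965333297 [ 0.4786471  -0.03962887  0.05      ]
top ring corners [array([0.53430826, 0.0174121 , 0.05      ]), array([0.47996946, 0.03808402, 0.05      ]), array([ 0.50472878, -0.05537818,  0.05      ]), array([ 0.45154261, -0.03518359,  0.05      ])]
mid [ 0.49263728 -0.00876641  0.05      ] 68.33968893987829 0.07857741870073472
lips mid [ 0.49461918 -0.00639213  0.034     ] 67.07683485693481 0.09226733327712984 [array([0.53625294, 0.02737125, 0.034     ]), array([0.48892323, 0.04482528, 0.034     ]), array([ 0.50242275, -0.05825273,  0.034     ]), array([ 0.45087783, -0.03951233,  0.034     ])]
bar top cam tip [ 0.46688395 -0.06272534  0.17875388] 68.41846372499631
bar wrist tip [ 0.46791718 -0.06021001  0.17875388] 67.29820364790146
```

```bash
python3 -m pendant '[0.03,-0.28,0,0,0,0.1,10,0,0,-0.8,0,0,0,10,0,0,-0.8,0,0,0,10,0,0,-0.8,0,0,0,10,0,0,-0.8,0,0,0,10,0,0,0,0,0,0,10,0,0,0,0,0,0,10]' 45
python3 - <<'E'
from h import *
o=env.get_obs();print(o['tool_pos'],o['tool_rot'])
s=env.read_camera('side');save(s,'s15.png',(220,180,340,280),6)
t=env.read_camera('wrist');save(t,'w15.png',(280,130,560,290),2.8)
T=env.read_camera('top');save(T,'t15.png',(265,210,345,270),9)
E
```

```text
time_s: 9.02
tool_pos: [0.4093, -0.215, 0.074]
tool_rot: [-90.0, -0.1, -22.0]
force: [0.9, -0.2, -1.1]
grip_width: 0.0158
[ 0.4092512  -0.21501806  0.07399038] [-9.00106913e+01 -7.25010448e-02 -2.19740757e+01]
```

View pics/s15.png

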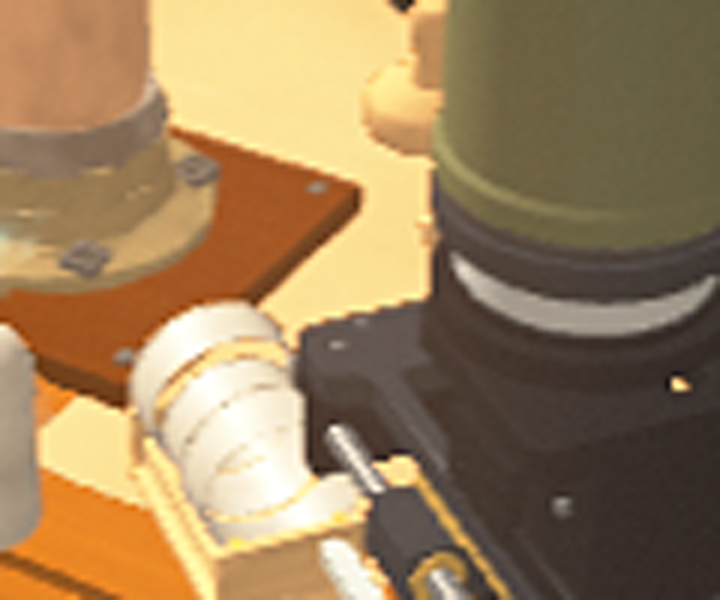

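View pics/w15.png

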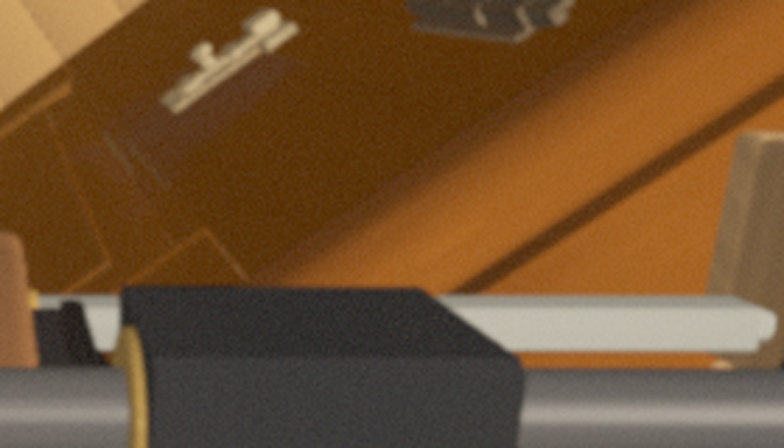

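View pics/t15.png

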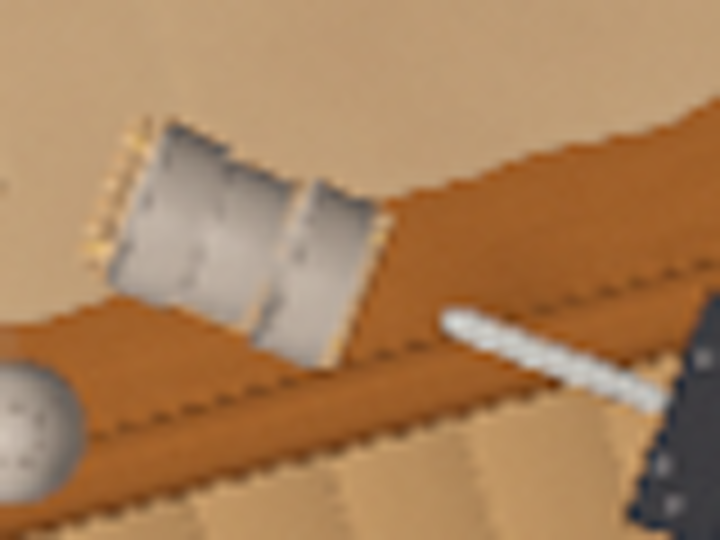

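Run:
```python
from h import *
T=env.read_camera('top');s=env.read_camera('side')
Q=lambda x,y:(265+x/9-.45,210+y/9-.45)
S=lambda x,y:(220+x/6-.4,180+y/6-.4)
print(tri(T,Q(447,319),s,S(330,550)))
P=np.array([.4095,-.2147,.052])+.154*np.array([np.cos(np.radians(68)),np.sin(np.radians(68)),0])
print(P,px(s,P),S(330,550),px(T,P),Q(447,319))
C=P+np.array([.375,.927,0])*.0125
```

```text
(array([ 0.46731068, -0.07438453,  0.05091015]), np.float64(0.0003695916854054679))
[ 0.46718942 -0.07191369  0.052     ] (np.float64(273.7769791419045), np.float64(270.28864254125887)) (274.6, 271.2666666666667) (np.float64(313.38874304595646), np.float64(245.09881107600373)) (314.2166666666667, 244.99444444444447)
```

```bash
python3 -m pendant '[0,0,-0.04,0,0,0,10,0.19,0.46,0,0,0,0,10,0.19,0.46,0,0,0,0,10,0.19,0.46,0,0,0,0,10,0,0,0,0,0,0,10]' 45
python3 - <<'E'
from h import *
s=env.read_camera('side');save(s,'s16.png',(220,180,340,280),6)
T=env.read_camera('top');save(T,'t16.png',(265,210,345,270),9)
t=env.read_camera('wrist');save(t,'w16.png',(280,130,560,290),2.8)
E
```

```text
time_s: 9.9
tool_pos: [0.4317, -0.1583, 0.0714]
tool_rot: [-90.0, -0.0, -21.8]
force: [0.1, -0.3, -1.8]
grip_width: 0.0159
```

View pics/s16.png

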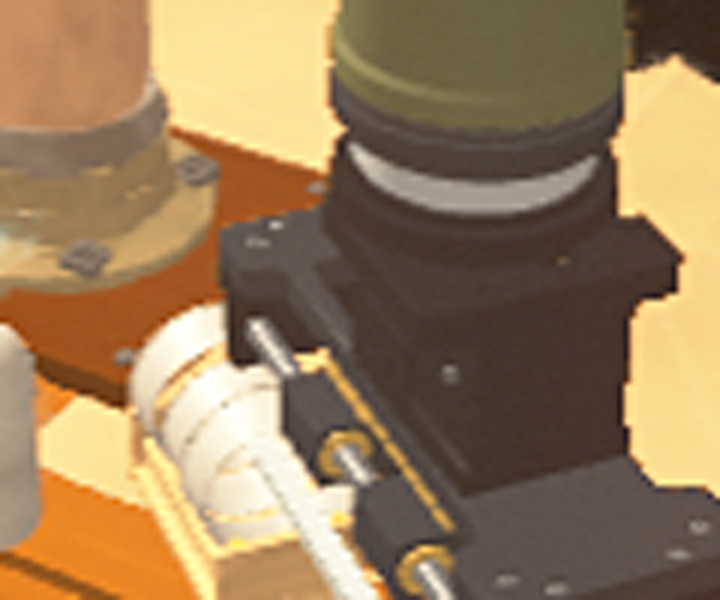

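View pics/t16.png

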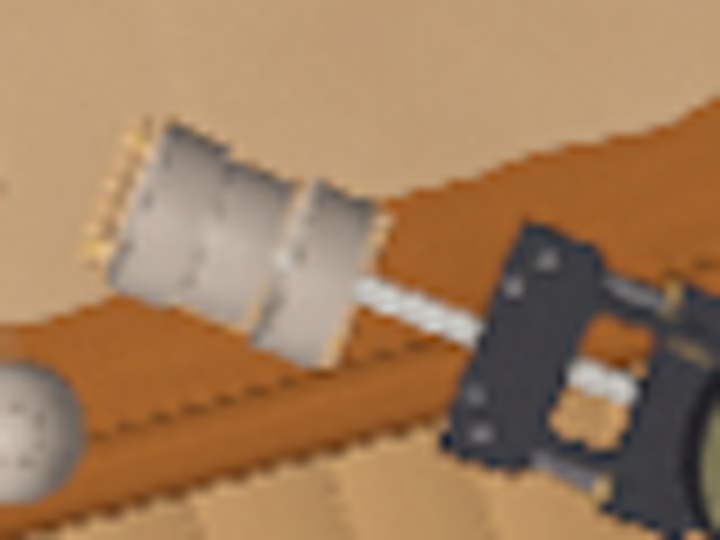

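View pics/w16.png

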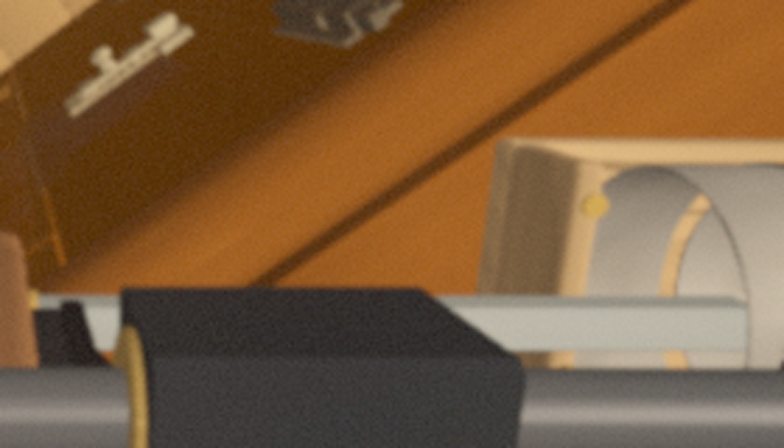

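```bash
python3 -m pendant '[0.18,0.445,0,0,0,0,10,0.18,0.445,0,0,0,0,10,0,0,0,0,0,0,10]' 45
python3 -m pendant '[0.18,0.445,0,0,0,0,10,0.18,0.445,0,0,0,0,10,0,0,0,0,0,0,10,0,0,0,0,0,0,10]' 45
python3 - <<'E'
from h import *
s=env.read_camera('side');save(s,'s17.png',(220,180,340,280),6)
T=env.read_camera('top');save(T,'t17.png',(265,210,345,270),9)
t=env.read_camera('wrist');save(t,'w17.png',(280,130,560,290),2.8)
E
```

```text
time_s: 10.42
tool_pos: [0.4458, -0.1238, 0.0714]
tool_rot: [-90.0, -0.0, -21.9]
force: [0.1, -0.2, -0.6]
grip_width: 0.0158
time_s: 10.92
tool_pos: [0.4599, -0.0886, 0.0713]
tool_rot: [-90.0, 0.0, -22.0]
force: [-0.0, -0.5, -0.9]
grip_width: 0.0158
```

View pics/s17.png

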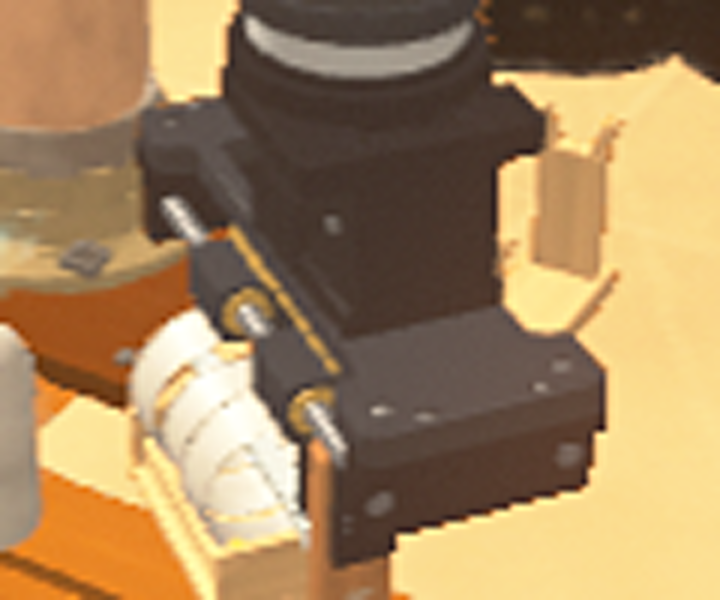

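View pics/t17.png

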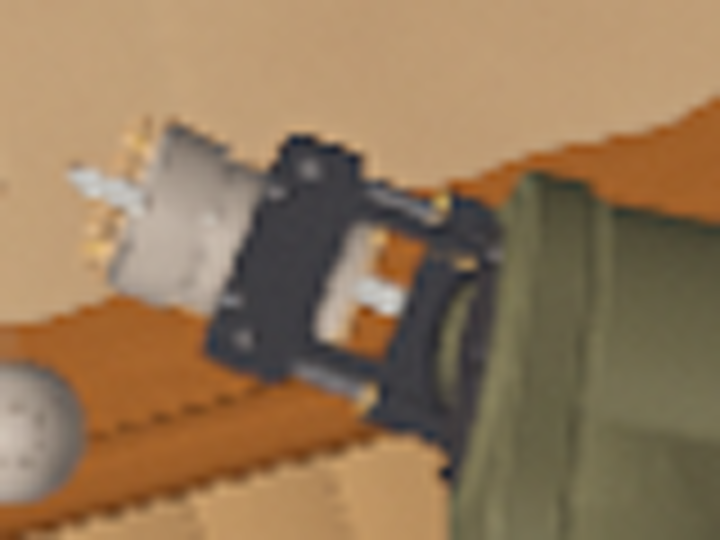

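View pics/w17.png

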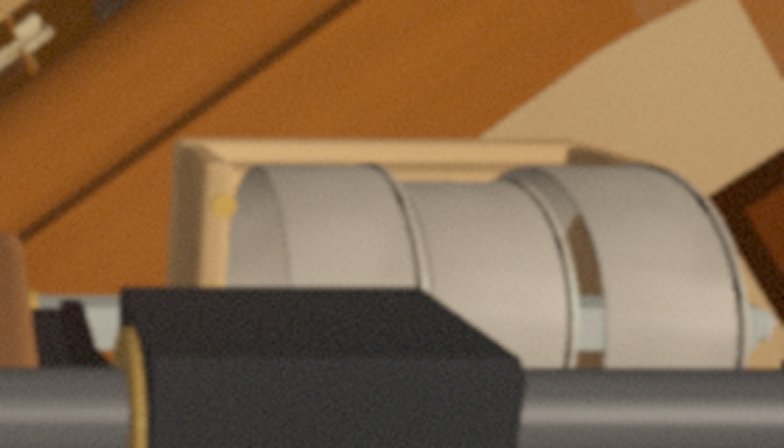

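```bash
python3 -m pendant '[0.03,0.07,0,0,0,0,10,0,0,0.2,0,0,0,10,0,0,0.2,0,0,0,10,0,0,0.15,0,0,0,10,0,0,0.15,0,0,0,10,0,0,0.2,0,0,0,10,0,0,0.2,0,0,0,10,0,0,0,0,0,0,10]' 50
python3 - <<'E'
from h import *
s=env.read_camera('side');save(s,'s18.png',(220,180,340,280),6)
t=env.read_camera('wrist');save(t,'w18.png',(280,130,560,290),2.8)
E
```

```text
time_s: 12.08
tool_pos: [0.4618, -0.0855, 0.1161]
tool_rot: [-89.9, -0.1, -22.0]
force: [0.3, -0.8, -1.3]
grip_width: 0.0158
```

View pics/s18.png

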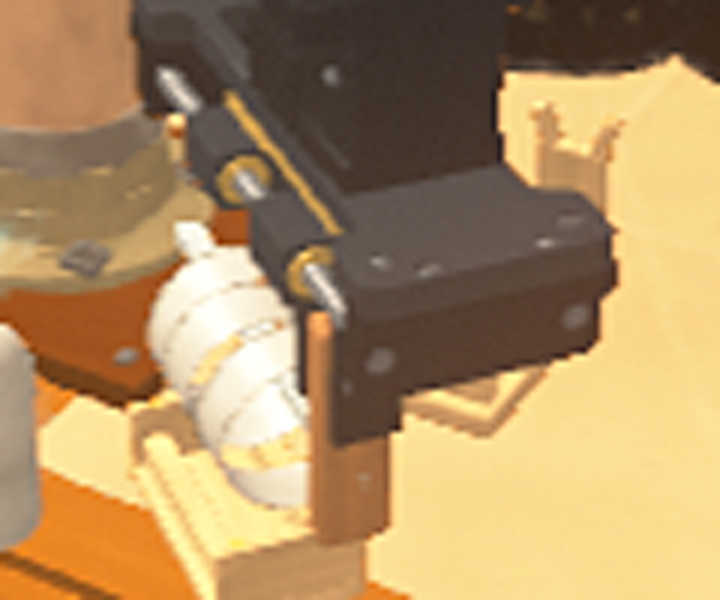

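View pics/w18.png

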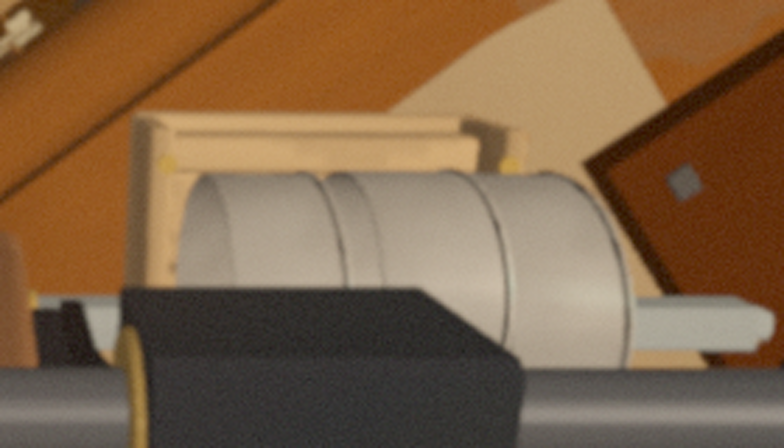

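Run:
```python
from h import *
o=env.get_obs();t=env.read_camera('wrist');T=env.read_camera('top')
R=Ro.from_euler('xyz',o['tool_rot'],degrees=True).as_matrix()
for s in(-.08,-.045,-.04,.03,.04,.045,.05,.066):
    P=o['tool_pos']+R[:,2]*(s+.088)+R[:,1]*.022
    P2=P+R[:,0]*-.031*0
    u,v=px(t,P); print(s,P.round(4),((u-280)*2.8,(v-130)*2.8))
save(T,'t18.png',(265,200,345,260),9)
```

```text
-0.08 [ 0.4642 -0.078   0.0934] (np.float64(26.33824545091802), np.float64(322.462345929803))
-0.045 [ 0.4773 -0.0456  0.0934] (np.float64(202.66061064105153), np.float64(322.69982520765257))
-0.04 [ 0.4792 -0.0409  0.0934] (np.float64(227.88912681608943), np.float64(322.74139179166644))
0.03 [0.5054 0.024  0.0934] (np.float64(583.2008162072545), np.float64(323.5250463893633))
0.04 [0.5091 0.0332 0.0934] (np.float64(634.407968700115), np.float64(323.66787086846165))
0.045 [0.511  0.0379 0.0934] (np.float64(660.0654391577791), np.float64(323.74219020948806))
0.05 [0.5129 0.0425 0.0934] (np.float64(685.760701194983), np.float64(323.81844960864805))
0.066 [0.5189 0.0573 0.0934] (np.float64(768.2557711756854), np.float64(324.0755342702267))
```

View pics/t18.png

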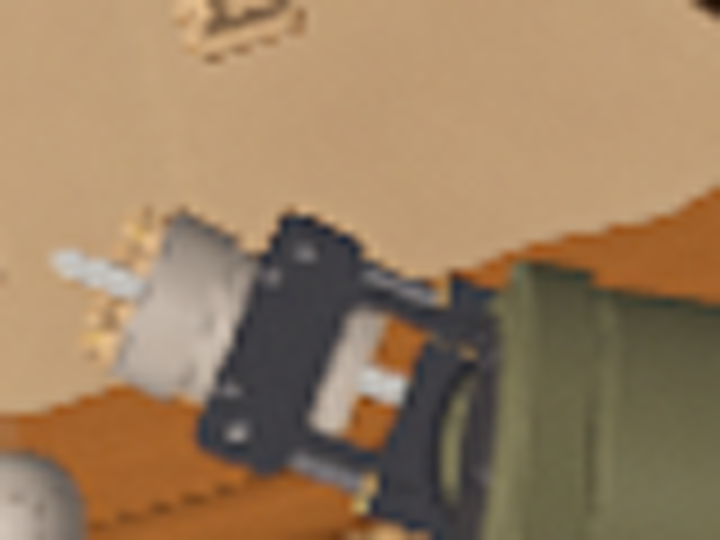

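```bash
python3 -m pendant '[0,0,0.2,0,0,0,10,0,0,0.35,0,0,0,10,0,0,0.45,0,0,0,10,0,0,0.45,0,0,0,10,0,0,0.35,0,0,0,10,0,0,0.15,0,0,0,10,0,0,0,0,0,0,10]' 50
python3 - <<'E'
from h import *
s=env.read_camera('side');save(s,'s19.png',(200,140,360,280),5)
t=env.read_camera('wrist');save(t,'w19.png',(280,130,560,290),2.8)
E
```

```text
time_s: 13.15
tool_pos: [0.4614, -0.0855, 0.1937]
tool_rot: [-90.0, -0.0, -22.0]
force: [-0.1, -0.0, -2.0]
grip_width: 0.0156
```

View pics/s19.png

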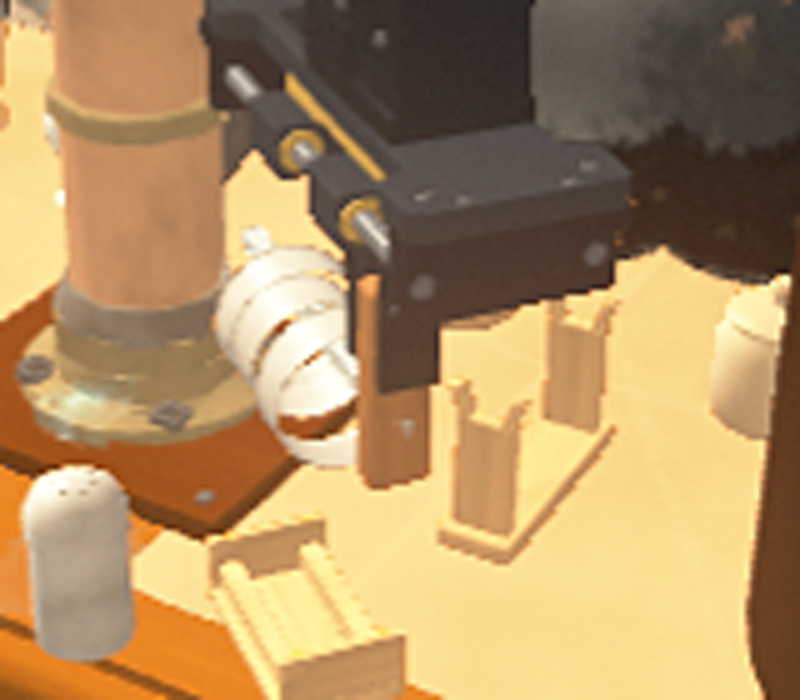

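View pics/w19.png

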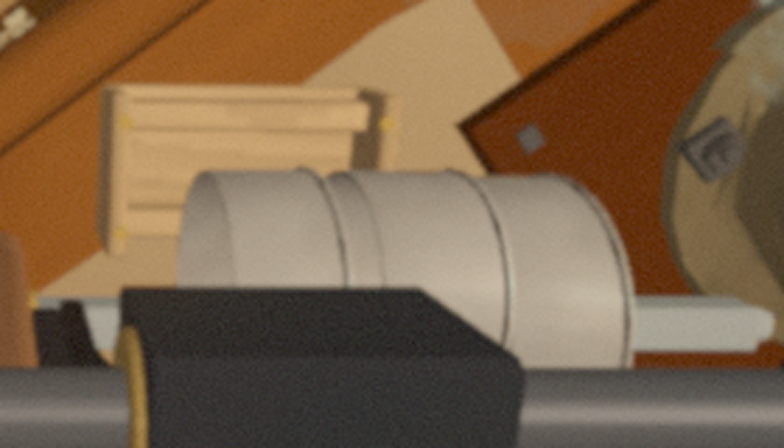

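```bash
python3 -m pendant '[0.1,0.07,0,0,0,-0.2,10,0.21,0.13,0,0,0,-0.4,10,0.21,0.13,0,0,0,-0.4,10,0.21,0.13,0,0,0,-0.4,10,0.21,0.13,0,0,0,-0.4,10,0.21,0.13,0,0,0,-0.4,10,0.21,0.13,0,0,0,-0.4,10]' 50
python3 -m pendant '[0.21,0.13,0,0,0,-0.4,10,0.21,0.13,0,0,0,-0.4,10,0.21,0.13,0,0,0,-0.4,10,0.21,0.13,0,0,0,-0.4,10,0.21,0.13,0,0,0,-0.4,10,0.21,0.13,0,0,0,-0.4,10,0.1,0.07,0,0,0,-0.2,10,0,0,0,0,0,0,10,0,0,0,0,0,0,10]' 50
python3 - <<'E'
from h import *
s=env.read_camera('side');save(s,'s20.png',(200,140,360,280),5)
t=env.read_camera('wrist');save(t,'w20.png',(190,90,560,290),2.1)
E
```

```text
time_s: 14.12
tool_pos: [0.5159, -0.051, 0.1927]
tool_rot: [-90.1, 0.0, -48.2]
force: [-0.3, 0.3, -2.5]
grip_width: 0.0156
time_s: 15.25
tool_pos: [0.5697, -0.0178, 0.1932]
tool_rot: [-90.0, 0.0, -74.0]
force: [0.2, -0.2, -2.2]
grip_width: 0.0156
```

View pics/s20.png

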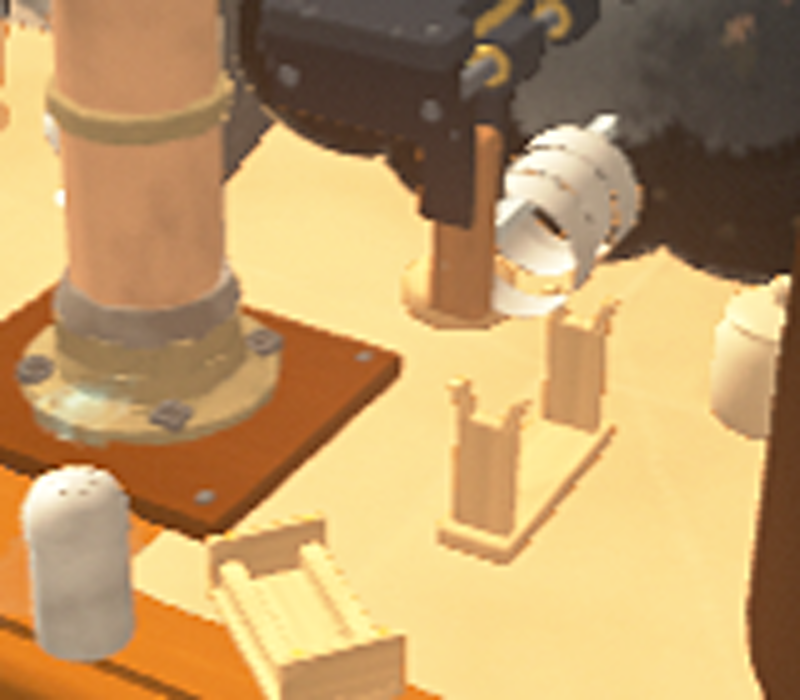

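View pics/w20.png

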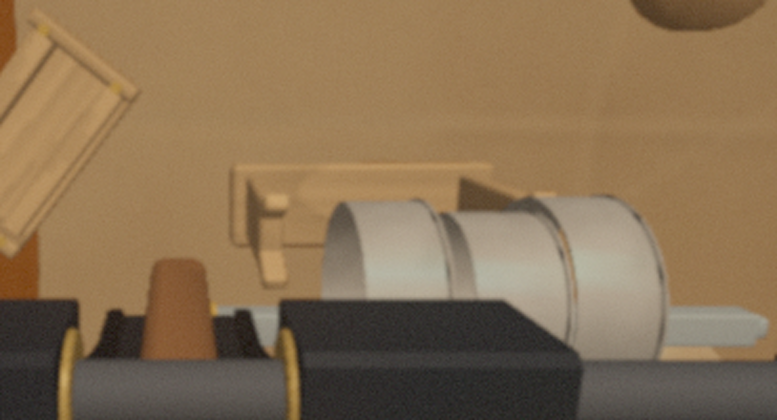

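Run:
```python
from h import *
o=env.get_obs();t=env.read_camera('wrist');print(o['tool_pos'],o['tool_rot'])
R=Ro.from_euler('xyz',o['tool_rot'],degrees=True).as_matrix()
for s in(-.045,-.04,-.035,.035,.04,.045,.05,.066):
    P=o['tool_pos']+R[:,2]*(s+.088)+R[:,1]*.022
    u,v=px(t,P);u2,v2=px(t,P+R[:,1]*.025-R[:,0]*.031)
    print(s,P.round(4),((u-190)*2.1,(v-90)*2.1),((u2-190)*2.1,(v2-90)*2.1))
```

```text
[ 0.56977605 -0.01775744  0.19337562] [-9.00018545e+01  1.19286544e-02 -7.39948186e+01]
-0.045 [ 0.6111 -0.0059  0.1714] (np.float64(344.13117838043894), np.float64(323.7776380289501)) (np.float64(331.0335708628308), np.float64(191.98519104310313))
-0.04 [ 0.6159 -0.0045  0.1714] (np.float64(363.0578525074874), np.float64(323.8035495945263)) (np.float64(348.45558883479026), np.float64(191.9899996691709))
-0.035 [ 0.6207 -0.0031  0.1714] (np.float64(381.9944344167524), np.float64(323.83085314545883)) (np.float64(365.885323410495), np.float64(191.9939295581537))
0.035 [0.688  0.0162 0.1714] (np.float64(648.7312806131507), np.float64(324.3596242210281)) (np.float64(611.1682607237622), np.float64(191.9570452281781))
0.04 [0.6928 0.0175 0.1714] (np.float64(667.9416859503109), np.float64(324.40788530476635)) (np.float64(628.8115334570139), np.float64(191.9478721832921))
0.045 [0.6976 0.0189 0.1714] (np.float64(687.178688472059), np.float64(324.45754873769715)) (np.float64(646.4755578716095), np.float64(191.93783081495906))
0.05 [0.7024 0.0203 0.1714] (np.float64(706.4433303618508), np.float64(324.50861516696807)) (np.float64(664.1611480095676), np.float64(191.92692177352794))
0.066 [0.7178 0.0247 0.1714] (np.float64(768.288058395857), np.float64(324.6814634127601)) (np.float64(720.9094386928164), np.float64(191.88618965193234))
```

Run:
```python
import cv2
t=cv2.imread('pics/t13.png')[120:320,360:500]
cv2.imwrite('pics/t21.png',cv2.resize(t,None,fx=3,fy=3,interpolation=cv2.INTER_CUBIC))
```

```text
(no output)
```

View pics/t21.png

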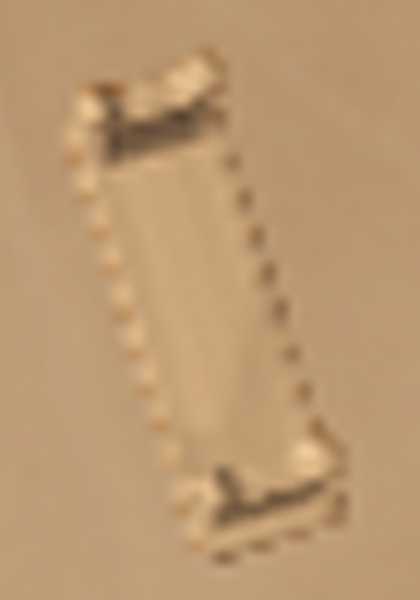

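Run:
```python
from h import *
T=env.read_camera('top')
Q=lambda x,y:(270+x/12-.45,160+y/12-.45)
F=[onz(T,*Q(*p),.086) for p in((95,103),(200,72),(195,495),(318,455))]
f=(F[0]+F[1])/2;n=(F[2]+F[3])/2;print(F,'mid',(n+f)/2,np.linalg.norm(f-n),np.degrees(np.arctan2(*(f-n)[1::-1])))
b=[onz(T,*Q(*p),.012) for p in((215,560),(345,520))];m=(b[0]+b[1])/2;print(b,np.linalg.norm(b[0]-b[1]),m+.062*np.array([.961,.277,0]))
```

```text
[array([0.69629118, 0.03384002, 0.086     ]), array([0.70380104, 0.00778541, 0.086     ]), array([0.59876352, 0.01026412, 0.086     ]), array([ 0.60832326, -0.02005429,  0.086     ])] mid [0.65179475 0.00795881 0.086     ] 0.09986824754828709 14.916860789010771
[array([0.58812733, 0.00367453, 0.012     ]), array([ 0.5982537 , -0.03037711,  0.012     ])] 0.035525452864532354 [0.65277252 0.00382271 0.012     ]
```

```bash
python3 -m pendant '[-0.045,0.03,-0.1,0,0,0,10,0,0,-0.25,0,0,0,10,0,0,-0.25,0,0,0,10,0,0,-0.05,0,0,0,10,0,0,0,0,0,0,10,0,0,0,0,0,0,10]' 50
python3 - <<'E'
from h import *
s=env.read_camera('side');save(s,'s22.png',(260,140,360,250),6)
t=env.read_camera('wrist');save(t,'w22.png',(190,90,560,290),2.1)
T=env.read_camera('top');save(T,'t22.png',(255,140,325,220),7)
E
```

```text
time_s: 16.2
tool_pos: [0.5685, -0.0164, 0.1677]
tool_rot: [-90.0, -0.0, -74.0]
force: [-0.1, -0.8, -2.0]
grip_width: 0.0155
```

View pics/s22.png

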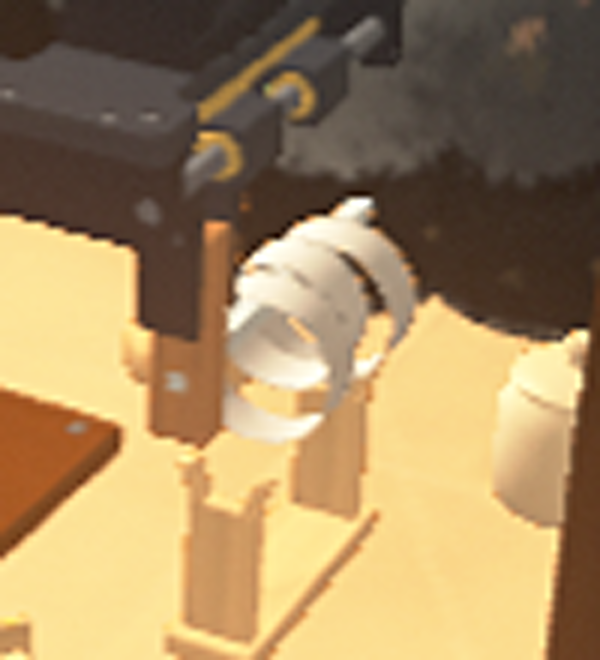

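View pics/w22.png

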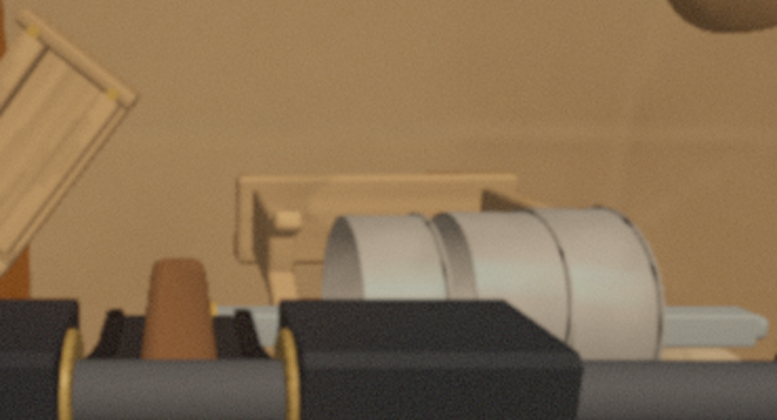

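View pics/t22.png

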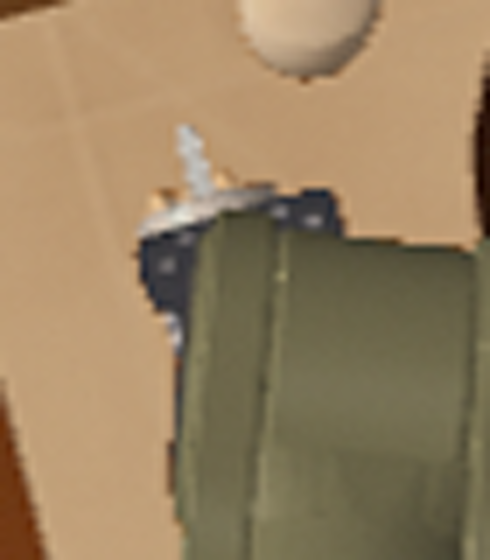

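Run:
```python
from h import *
T=env.read_camera('top');o=env.get_obs();print(o['tool_pos'])
Q=lambda x,y:(255+x/7-.43,140+y/7-.43)
u=np.array([.9605,.2784])
print('rim',onz(T,*Q(206,197),o['tool_pos'][2]-.022+.006)[:2]@u,'prongs',[onz(T,*Q(*p),.086)[:2]@u for p in((163,201),(222,179))],'tip',onz(T,*Q(183,127),o['tool_pos'][2]-.022)[:2]@u, 'tcp',o['tool_pos'][:2]@u,'stand',np.array([.652,.008])@u)
```

```text
[ 0.56842647 -0.01630803  0.16764953]
rim 0.6633143753712434 prongs [np.float64(0.6774420956925574), np.float64(0.6792870285850409)] tip 0.694300649360471 tcp 0.5414334671454869 stand 0.6284732000000001
```

```bash
python3 -m pendant '[0,0,-0.15,0,0,0,10,0,0,-0.25,0,0,0,10,0,0,-0.25,0,0,0,10,0,0,-0.25,0,0,0,10,0,0,-0.25,0,0,0,10,0,0,-0.2,0,0,0,10,0,0,0,0,0,0,10]' 50
python3 - <<'E'
from h import *
s=env.read_camera('side');save(s,'s23.png',(260,140,360,250),6)
t=env.read_camera('wrist');save(t,'w23.png',(190,90,560,290),2.1)
E
```

```text
time_s: 17.27
tool_pos: [0.5677, -0.0163, 0.1126]
tool_rot: [-90.1, 0.0, -74.0]
force: [-0.4, 1.0, -1.6]
grip_width: 0.0161
```

View pics/s23.png

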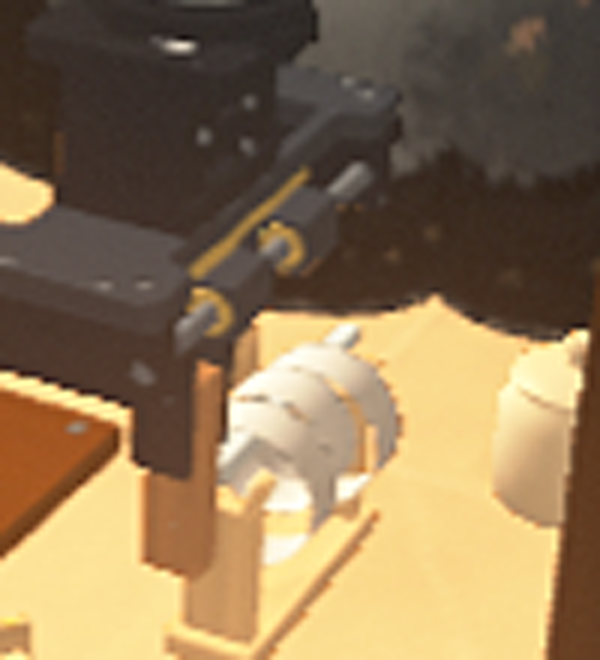

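View pics/w23.png

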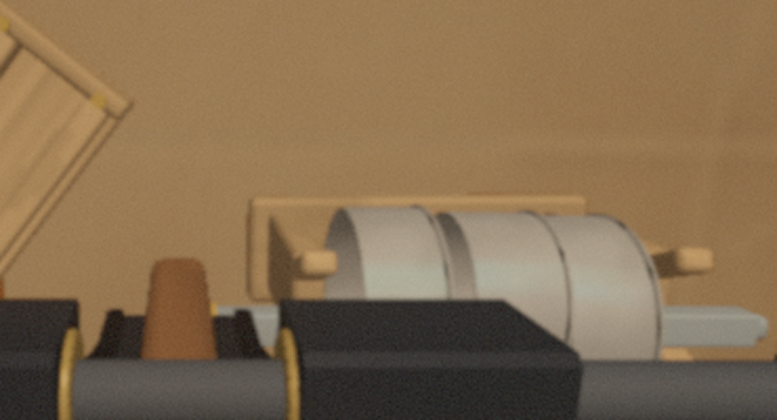

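```bash
python3 -m pendant '[0,0,-0.12,0,0,0,10,0,0,-0.12,0,0,0,10,0,0,-0.06,0,0,0,10,0,0,0,0,0,0,10,0,0,0,0,0,0,10]' 50
python3 - <<'E'
from h import *
s=env.read_camera('side');save(s,'s24.png',(260,140,360,250),6)
t=env.read_camera('wrist');save(t,'w24.png',(190,90,560,290),2.1)
E
```

```text
time_s: 18.0
tool_pos: [0.5683, -0.0163, 0.1015]
tool_rot: [-90.0, -0.0, -74.0]
force: [0.3, -0.4, -2.7]
grip_width: 0.0156
```

View pics/s24.png

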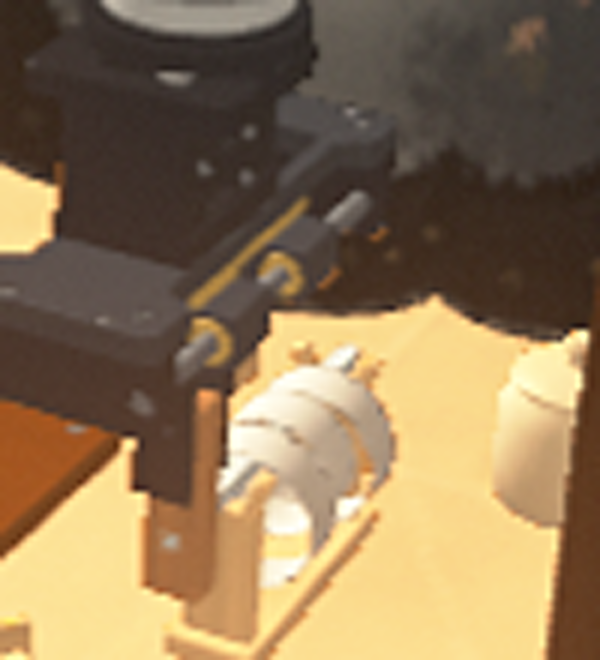

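View pics/w24.png

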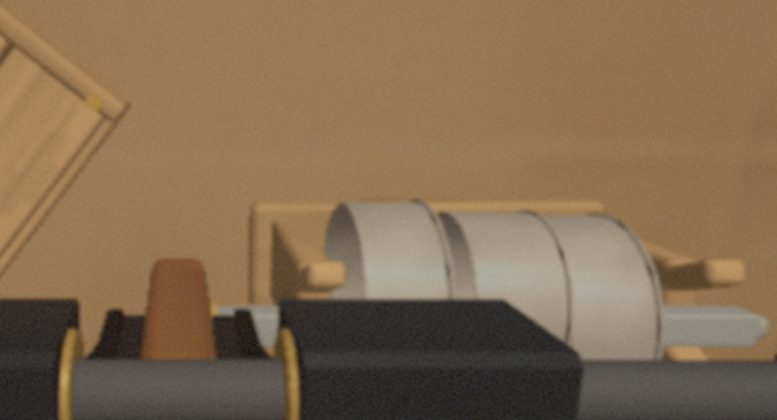

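Run:
```python
from h import *
t=env.read_camera('wrist');o=env.get_obs();print(o['tool_pos'],o['force'])
W=lambda x,y:(190+x/2.1-.3,90+y/2.1-.3)
u=np.array([.9605,.2784]);m=o['tool_pos'][:2]@u+.088
f=lambda p,z:(onz(t,*W(*p),z)[:2]@u-m)*1000
print('near prong inner/outer',f((344,272),.086),f((310,272),.086),'far prong',f((708,271),.086),f((743,271),.086))
zb=o['tool_pos'][2]-.022
print('stack left rim top-side',f((342,205),zb-.025),'left rim low',f((327,260),zb-.05),'right',f((660,325),zb+.004),f((600,213),zb-.025))
```

```text
[ 0.56838106 -0.01627997  0.1015492 ] [ 0.11823707 -0.0480353  -2.229164  ]
near prong inner/outer -47.46590387352312 -55.98263091591327 far prong 42.93178394796004 51.51836343873728
stack left rim top-side -41.74673810852036 left rim low -40.057309380005066 right 35.03609408739472 32.59134385061391
```

```bash
python3 -m pendant '[0,0,-0.05,0,0,0,10,0,0,-0.04,0,0,0,10,0,0,0,0,0,0,10,0,0,0,0,0,0,10]' 50
python3 - <<'E'
from h import *
o=env.get_obs();print(o['tool_pos'],o['force'])
E
```

```text
time_s: 18.65
tool_pos: [0.5682, -0.0163, 0.0977]
tool_rot: [-90.0, -0.0, -74.0]
force: [0.0, -0.9, -1.8]
grip_width: 0.0155
[ 0.56820537 -0.01627817  0.09772127] [ 0.03463416 -0.8721353  -1.82290178]
```

```bash
python3 -m pendant '[0,0,-0.03,0,0,0,10,0,0,0,0,0,0,10,0,0,0,0,0,0,10]' 50
python3 - <<'E'
from h import *
o=env.get_obs();print(o['tool_pos'],o['force'])
s=env.read_camera('side');save(s,'s25.png',(260,140,360,250),6)
E
```

```text
time_s: 19.02
tool_pos: [0.5683, -0.0164, 0.0974]
tool_rot: [-90.0, 0.0, -74.0]
force: [-4.0, -0.1, 6.5]
grip_width: 0.0156
[ 0.56828845 -0.0163591   0.09743427] [-4.0460598  -0.07071102  6.47123517]
```

View pics/s25.png

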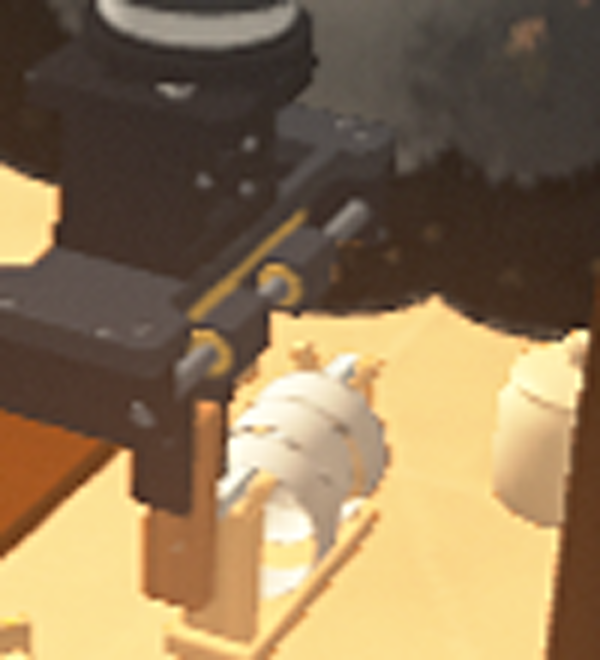

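```bash
python3 -m pendant '[0,0,0.015,0,0,0,18,0,0,0,0,0,0,22,0,0,0,0,0,0,30,0,0,0,0,0,0,42,0,0,0,0,0,0,42,0,0,0,0,0,0,42]' 10
python3 - <<'E'
from h import *
s=env.read_camera('side');save(s,'s26.png',(260,140,360,250),6)
t=env.read_camera('wrist');save(t,'w26.png',(190,90,560,290),2.1)
E
```

```text
time_s: 19.82
tool_pos: [0.5683, -0.0163, 0.0972]
tool_rot: [-90.0, -0.0, -74.0]
force: [0.3, -0.4, -0.8]
grip_width: 0.0411
```

View pics/s26.png

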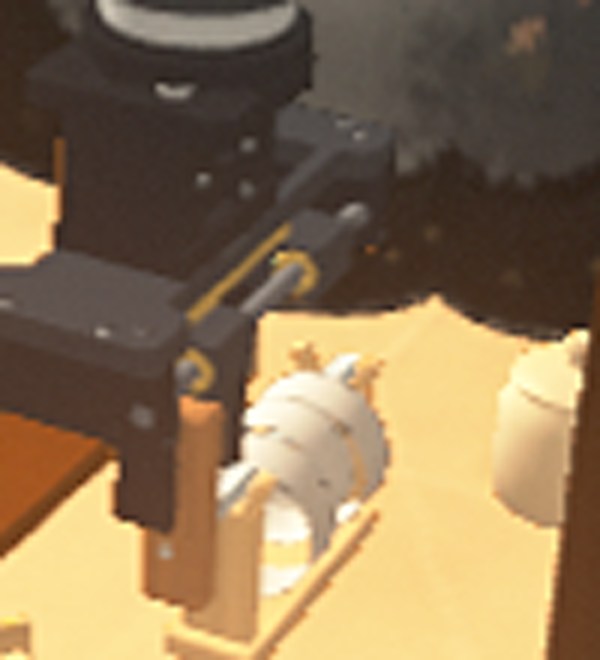

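View pics/w26.png

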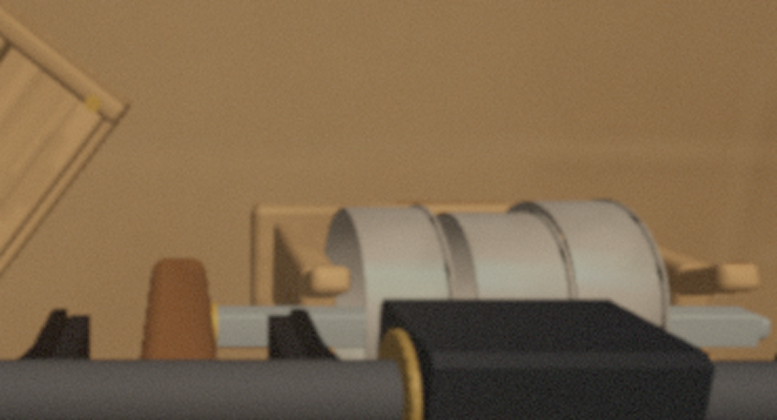

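Released and stable; lift the tool straight up.

```bash
python3 -m pendant '[0,0,0.2,0,0,0,42,0,0,0.4,0,0,0,42,0,0,0.5,0,0,0,42,0,0,0.7,0,0,0,42,0,0,0.7,0,0,0,42,-0.5,0,0.6,0,0,0,42,-0.7,0,0.3,0,0,0,42,-0.7,0,0,0,0,0,42,0,0,0,0,0,0,42]'
python3 - <<'E'
from h import *
s=env.read_camera('side');save(s,'s27.png',(190,120,370,290),4)
t=env.read_camera('wrist');save(t,'w27.png')
T=env.read_camera('top');save(T,'t27.png')
E
```

```text
time_s: 21.05
tool_pos: [0.4916, -0.0164, 0.2349]
tool_rot: [-89.8, 0.1, -74.0]
force: [0.0, -0.0, 0.4]
grip_width: 0.0422
```

View pics/s27.png

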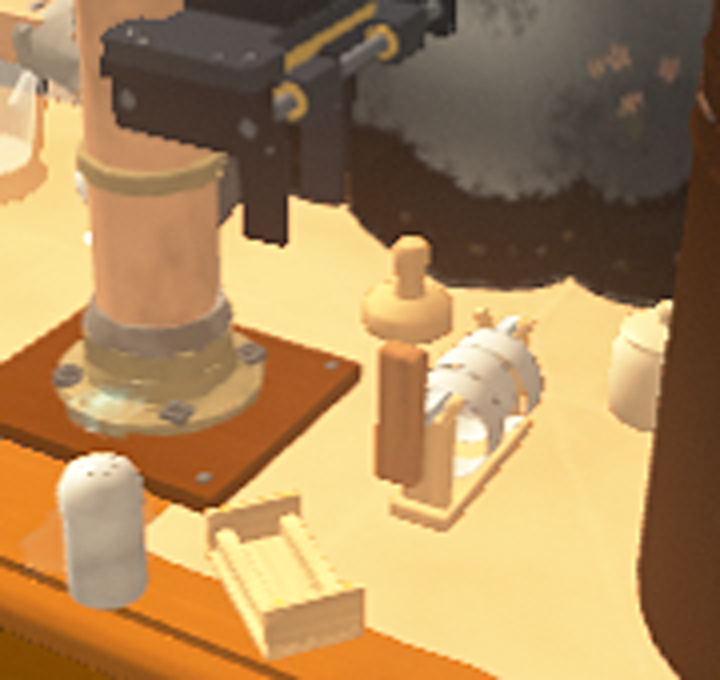

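View pics/w27.png

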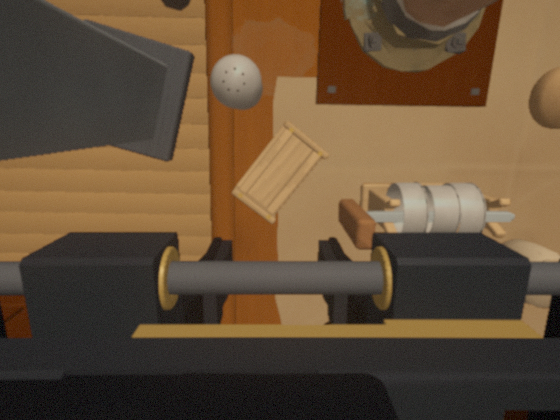

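View pics/t27.png

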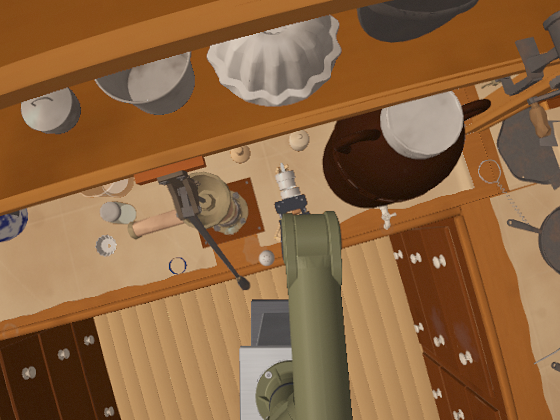

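```bash
python3 -m pendant '[0,0,0,0,0,0,42,0,0,0,0,0,0,42]'
python3 - <<'E'
from h import *
t=env.read_camera('wrist');save(t,'w28.png',(330,170,530,260),4)
E
```

```text
time_s: 21.45
tool_pos: [0.4926, -0.0165, 0.233]
tool_rot: [-90.0, -0.1, -74.0]
force: [0.1, -0.8, 0.3]
grip_width: 0.042
```

View pics/w28.png

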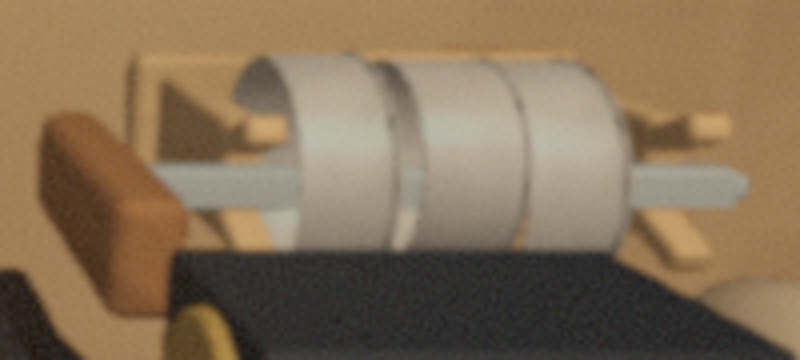

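The bar lies in both forks with all three rings between the posts, and the gripper is clear of it.

```bash
python3 -c "
from cell import env
print(env.sign_off())"
```

```text
the job is handed in; nothing more can be done
None
```

The job is done and handed in at about 21.5 s. I took the bar from the stand by its wooden grip and slid it through all three tin rings, with no contact force above sensor noise. I lifted them out as one stack, hung the bar back in both forks and let go.

- **Final pictures:** The last side and wrist views show the bar in both notches and all three rings hanging between the posts. The cradle is empty and the gripper is clear. The shaker, stamp and pot look unmoved by eye; I did not re-measure their positions.
- **Clearance:** Just before seating, I measured about 6–7 mm between the stack and each post's inner face.
- **Seating:** The bar touched down at 6.5 N upward, at the same height it was picked up from.
- **Disagreements:** An early wrist-camera estimate was about 6–7 mm off the top camera in y, but close-up views agreed to about 3 mm. The stand centre I measured was about 2 mm short of the bar's starting position, so I set the bar down about 1.5 mm nearer the robot.

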